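# Put away the dispensing counter

## Task

Sort everything left out on the clinic counter: the spatulas into the steel tray, the medicine cartons into the slatted basket and the square bottles into the solid-walled white bin. Once all the spatulas lie in the tray, close it with the one cover that fits it, so that the cover sits flush all round; leave the other two covers lying on the counter. Do not disturb the pump bottle, the stapler or the pen organiser.

Things in the scene. Friction and masses are not known exactly. Their poses are not given: they have to be found in the camera images.
- spatula1: Flat mixing spatula, 125 mm long: black plastic handle 75 x 14 x 12 mm and thin steel blade 54 x 18 x 4 mm. Origin on the underside, almost at the centre of mass and 20 mm ahead of the handle's middle; x runs along it towards the blade tip (handle x = -57 to +17 mm, blade +13 to +67 mm), y across, z up. May be absent.
- spatula2: Flat mixing spatula, 125 mm long: black plastic handle 75 x 14 x 12 mm and thin steel blade 54 x 18 x 4 mm. Origin on the underside, almost at the centre of mass and 20 mm ahead of the handle's middle; x runs along it towards the blade tip (handle x = -57 to +17 mm, blade +13 to +67 mm), y across, z up. May be absent.
- spatula3: Flat mixing spatula, 125 mm long: black plastic handle 75 x 14 x 12 mm and thin steel blade 54 x 18 x 4 mm. Origin on the underside, almost at the centre of mass and 20 mm ahead of the handle's middle; x runs along it towards the blade tip (handle x = -57 to +17 mm, blade +13 to +67 mm), y across, z up. May be absent.
- carton1: Flat paper-white medicine carton with a grey band, rigid, 80 (x) x 36 (y) x 22 (z) mm. Origin at the centre of its underside. May be absent.
- carton2: Flat paper-white medicine carton with a grey band, rigid, 80 (x) x 36 (y) x 22 (z) mm. Origin at the centre of its underside. May be absent.
- carton3: Flat paper-white medicine carton with a grey band, rigid, 80 (x) x 36 (y) x 22 (z) mm. Origin at the centre of its underside. May be absent.
- bottle1: Squat square grey plastic bottle, body 44 x 44 mm and 40 mm high, with a round white cap of 34 mm diameter above it; 54 mm high in all. Origin at the centre of its underside, z up through the cap. May be absent.
- bottle2: Squat square grey plastic bottle, body 44 x 44 mm and 40 mm high, with a round white cap of 34 mm diameter above it; 54 mm high in all. Origin at the centre of its underside, z up through the cap. May be absent.
- tray: Stainless steel instrument tray with solid walls, fixed to the counter liner. Outside 104 (x) x 156 (y) x 52 (z) mm, walls and floor 5 mm thick, inside 94 x 146 mm. Origin at the centre of its underside (3 mm above the counter); the inner floor is 5 mm and the rim 52 mm above the origin.
- basket: White plastic basket with slatted walls, fixed to the counter liner. Outside 104 (x) x 156 (y) x 56 (z) mm, walls and floor 5 mm thick, inside 94 x 146 mm. Origin at the centre of its underside (3 mm above the counter); the inner floor is 5 mm and the rim 56 mm above the origin.
- bin: White plastic bin with solid walls, fixed to the counter liner. Outside 104 (x) x 156 (y) x 56 (z) mm, walls and floor 5 mm thick, inside 94 x 146 mm. Origin at the centre of its underside (3 mm above the counter); the inner floor is 5 mm and the rim 56 mm above the origin.
- cover1: Flat steel cover with a black bar handle; the plate is 86 (x) x 132 (y) x 5 mm. Under it is a locating lip 62 x 108 mm, 6 mm deep, on which it rests. Origin at the centre of the lip's underside; the plate lies 6 to 11 mm above it. The bar is 14 mm wide (x), 64 mm long (y) and stands centred on the plate, from 11 to 41 mm above the origin. The three covers look alike but for their size.
- cover2: Flat steel cover with a black bar handle; the plate is 108 (x) x 160 (y) x 5 mm. Under it is a locating lip 84 x 136 mm, 6 mm deep, on which it rests. Origin at the centre of the lip's underside; the plate lies 6 to 11 mm above it. The bar is 14 mm wide (x), 64 mm long (y) and stands centred on the plate, from 11 to 41 mm above the origin. The three covers look alike but for their size.
- cover3: Flat steel cover with a black bar handle; the plate is 126 (x) x 184 (y) x 5 mm. Under it is a locating lip 102 x 160 mm, 6 mm deep, on which it rests. Origin at the centre of the lip's underside; the plate lies 6 to 11 mm above it. The bar is 14 mm wide (x), 64 mm long (y) and stands centred on the plate, from 11 to 41 mm above the origin. The three covers look alike but for their size.
- pump: Bystander: clear soap pump bottle, 68 mm across, 125 mm high, loose. Origin at the centre of its underside.
- stapler: Bystander: black stapler, 140 mm long (y), 36 mm wide, 46 mm high, loose. Origin at the centre of its underside.
- organiser: Bystander: black desk organiser, 90 x 170 x 70 mm with pens up to 130 mm high, loose. Origin at the centre of its underside.
Not all that is in view belongs to the job. What is shaped like the basket but red is not meant.

How it is judged:
On the way, in this order (a step that is already met when the one before it is completed fails the run):
1. all the spatulas lie in the steel tray (x of spatula1 in the frame of tray between -0.045 and 0.045 m and y of spatula1 in the frame of tray between -0.071 and 0.071 m and z of spatula1 in the frame of tray between 0 and 0.036 m and x of spatula2 in the frame of tray between -0.045 and 0.045 m and y of spatula2 in the frame of tray between -0.071 and 0.071 m and z of spatula2 in the frame of tray between 0 and 0.036 m and x of spatula3 in the frame of tray between -0.045 and 0.045 m and y of spatula3 in the frame of tray between -0.071 and 0.071 m and z of spatula3 in the frame of tray between 0 and 0.036 m), for 0.2 s.
2. the cover that fits sits flush on the tray (x of cover2 in the frame of tray between -0.01 and 0.01 m and y of cover2 in the frame of tray between -0.01 and 0.01 m and z of cover2 in the frame of tray between 0.043 and 0.0485 m and angle between cover2's own z axis and vertical below 0.04 rad), for 0.2 s.
At the end, for the whole second after the job is handed in: Spatulas in the tray, cartons in the basket, bottles in the bin (origins inside the walls, at most 36, 50, 45 mm above its underside); the fitting cover seated on the tray (within 10 mm of centred, lip inside, tilt under 0.04 rad); the other two covers on the counter off the tray (all of step 1 and all of step 2 and x of carton1 in the frame of basket between -0.045 and 0.045 m and y of carton1 in the frame of basket between -0.071 and 0.071 m and z of carton1 in the frame of basket between 0 and 0.05 m and x of carton2 in the frame of basket between -0.045 and 0.045 m and y of carton2 in the frame of basket between -0.071 and 0.071 m and z of carton2 in the frame of basket between 0 and 0.05 m and x of carton3 in the frame of basket between -0.045 and 0.045 m and y of carton3 in the frame of basket between -0.071 and 0.071 m and z of carton3 in the frame of basket between 0 and 0.05 m and x of bottle1 in the frame of bin between -0.045 and 0.045 m and y of bottle1 in the frame of bin between -0.071 and 0.071 m and z of bottle1 in the frame of bin between 0 and 0.045 m and x of bottle2 in the frame of bin between -0.045 and 0.045 m and y of bottle2 in the frame of bin between -0.071 and 0.071 m and z of bottle2 in the frame of bin between 0 and 0.045 m and height (world z) of each of cover1, cover3 below 0.012 m and horizontal distance between each of cover1, cover3 and tray above 0.12 m); the robot touches nothing.
It fails at once if the pump, stapler or organiser was pushed more than 30 mm or tipped (distance of any of pump, stapler, organiser from where it was at the start of the episode above 0.03 m or angle between any of pump, stapler, organiser's own z axis and vertical above 0.4 rad).
Of spatula1, spatula2, spatula3 only 2 to 3 are there at a start; the rules pass over those that are not, and their reading is None.
Of carton1, carton2, carton3 only 2 to 3 are there at a start; the rules pass over those that are not, and their reading is None.
Of bottle1, bottle2 only 1 to 2 are there at a start; the rules pass over those that are not, and their reading is None.
At some moment in a run one of spatula1, spatula2, spatula3, carton1, carton2, carton3 may be knocked a few centimetres aside while the robot is not near it.
Once in a run the grip may slacken for a moment while it holds something.
It also fails if it takes over 210 s, if anything falls off the work surface, if the arm or the gripper's body presses on something with over 40 N, if the wrist force passes 120 N, or if a joint passes its speed limit or range.

## Robot

A 6-joint arm with a two-finger parallel gripper is mounted at the origin on the work surface. World frame = base frame: x ahead of the robot, y to its left, z up, the work surface at z = 0. Lengths are in m, angles in rad, forces in N, time in s.
With the tool pointing down it reaches from about 0.35 to 0.975 m from the base axis. Payload 4.9 kg.
Tool frame: the origin (TCP) lies at the very end of the fingers, on their centre line; the grasp point (between the pads) lies 19 mm behind it; z points along the fingers, y is the direction in which the jaws open and shut (so a half turn about z gives the same grasp; the last joint's range is limited). The gripper opens to 85 mm and grips with 20 to 120 N. Pads are 22 mm wide; open, the fingers measure 114 mm over their backs; the gripper's body (76 mm by 85 mm) begins 54 mm behind the grasp point. The pads swing forward as they close: fully open they stand 13 mm farther back than shut.
Start: joints at [-0.119, 0.053, 1.613, -0, 1.476, -0.119], TCP at [0.625, 0, 0.231] pointing down, gripper open.
Joint ranges: [-3.01, 3.01], [-1.01, 2.22], [0.06, 2.58], [-1.02, 4.17], [0.09, 2.62], [-3.14, 3.14]. Speed limits (rad/s): [2.57, 2.57, 3.14, 3.14, 3.14, 3.14].

## Interface

Orientations are given as a unit quaternion [w, x, y, z].
In Python, from plant import monitor, eyes, manip gives the robot as it stands.
- The arm moves only by the tool step_arm, never from a script. Its argument "motion" is a list of rows, each a list of 7 numbers: the shift along the world's x, y, z scaled (see below), then the turn, a rotation vector about the world's x, y, z scaled (see below), then the closure in counts, from 0 (fully open) to 255 (shut). In form: [[x, y, z, ax, ay, az, grip], ...]. A call has 1 to 10 rows; each row is the pose to reach, as a shift and turn from the pose commanded when the call began; what a row does not reach only later rows make up. The controller multiplies each number of a shift by 0.5 m and each number of a turn by 1.5 rad. A row lasts 1/10 s, in which the tool goes at most 50 mm and 8.59 degrees, less where a joint would pass 70% of its speed; a pose out of reach is approached as far as the arm can. A call with a number of a shift or a turn outside -1 to 1 is refused whole. A call with a gripper value outside its range is refused whole. The fingers move at their own pace and stop on an object; the grip force is fixed at half the most. Time passes only in rows, so rows that repeat a pose let the fingers close. It gives the time, the measured TCP pose, the force and the opening at its end, in the units of the state.
- monitor.state(): the state, without advancing time (a new reading comes with each control period).
- eyes.grab_frame(name): name is "scene" or "side" or "wrist"; returns a dict with "pixels" (480x640x3 uint8, red, green, blue), "mtx" (3x3 intrinsics, pixels), "rvec" (rotation vector, rad) and "tvec" (3), from world to camera coordinates, as OpenCV has them; the wrist camera has in their place "hand_eye" (4x4, takes a point from camera to tool coordinates, whose origin is the TCP and whose axes are the flange's). Camera axes: x right, y down, z forward; pixel columns grow to the right and rows downward; lengths in m; the calibration is good to about 2 mm. A picture is of the moment at which its call begins: read the wrist's pose just before it. There is no depth.
- manip.job_done(): hands the job in, once; it reports no verdict.
Trained networks look in the newest picture that a camera, given by its name, has taken for a name from the list of things; names that differ only in an ending like _2 or _b are one class to them, and where a whole thing is asked for, a point or a joint stands for the part that bears it (a point fixed in the world has none). Each returns a list of dicts, best first, with "p" (0 to 1); they miss things now and then, are a little off and sometimes report something else, mostly with a low value. They report only what shows in the picture. A call takes as long as a camera call. They do not tell look-alikes from the thing itself.
- eyes.look_for(name, camera): "box" ([centre column, centre row, width, height] in pixels, round what is visible of it).
- eyes.pinpoint(name, camera): "uv" ([column, row] in pixels: a listed point, or the origin of a listed thing).
The state is a dict: "time": time; "joint_pos": joint angles; "joint_vel": joint speeds; "joint_efforts": joint torques, N m; "tool_pos": TCP position; "tool_rot": TCP orientation; "contact_force": force on the tool from outside, world axes, zero at the start; "ft_torque": the same for the moment, N m; "gripper_width": opening from 0.0 (shut) to 1.0 (fully open).
Only numpy, scipy, OpenCV 4.12 (cv2) and the standard library are available. Lean on these libraries where they do the work, as an engineer would, in place of code of your own. Each camera call takes 0.05 s, during which the arm holds its last target.

## Working session

There is one attempt and no reset: what is moved stays moved. The work goes in short steps, Python scripts to look and compute and a tool call to move; the robot and the scene stay as the last step left them, time stands still between calls to the robot, and variables do not carry over. Pictures are saved under pics/ and viewed, and the job is handed in when it is done.

Besides the shell and the picture viewer there is one more tool, called after "Request:" as a command line: name --pt "numbers of a row" for each row, then --argument value for the rest. step_arm: Moves the arm, as the interface text tells. Its arguments: {"type":"object","properties":{"motion":{"type":"array","items":{"type":"array","items":{"type":"number"}}}},"required":["motion"]}

```bash
ls; mkdir -p pics
python3 - <<'E'
from plant import monitor, eyes, manip
import cv2
s=monitor.state(); print(s)
for n in ["scene","side","wrist"]:
    f=eyes.grab_frame(n)
    cv2.imwrite(f"pics/{n}0.png",f["pixels"][:,:,::-1])
    print(n,{k:v for k,v in f.items() if k!="pixels"})
E
```

```text
pics
{'time': 0.0, 'joint_pos': array([-1.18993433e-01,  5.33797298e-02,  1.61426816e+00, -2.48979978e-05,
        1.47594923e+00, -1.19012885e-01]), 'joint_vel': array([-0.00024985, -0.00097168, -0.00132341, -0.00050535, -0.0011452 ,
       -0.00082267]), 'joint_efforts': array([ 2.70554956e-04, -3.93670499e+01, -3.70175600e+01, -1.62778279e-04,
        6.93513779e-03, -6.06393527e-06]), 'tool_pos': array([6.24401165e-01, 6.91392938e-05, 2.30064246e-01]), 'tool_rot': array([-7.80150147e-04,  7.07098706e-01,  7.07114146e-01, -6.29277132e-04]), 'contact_force': array([ 0.52307203, -0.0265525 , -0.16112201]), 'ft_torque': array([ 0.01603296,  0.001942  , -0.05539252]), 'gripper_width': 1.0035848062792863}
scene {'mtx': array([[460.01004201,   0.        , 324.09438901],
       [  0.        , 460.01004201, 238.0658375 ],
       [  0.        ,   0.        ,   1.        ]]), 'rvec': array([ 1.90804471,  1.78076347, -0.61700402]), 'tvec': array([ 0.10097949, -0.43555165,  1.62649453])}
side {'mtx': array([[452.93708957,   0.        , 325.84179977],
       [  0.        , 452.93708957, 235.2393716 ],
       [  0.        ,   0.        ,   1.        ]]), 'rvec': array([ 0.36387878, -2.72141511,  1.29056746]), 'tvec': array([0.54938731, 0.21032391, 1.04993493])}
wrist {'mtx': array([[339.1062414 ,   0.        , 312.18044058],
       [  0.        , 339.1062414 , 241.77871461],
       [  0.        ,   0.        ,   1.        ]]), 'hand_eye': array([[ 3.69940131e-04, -9.53421505e-01, -3.01641008e-01,
         7.65751465e-02],
       [ 9.99999913e-01,  2.95347927e-04,  2.92894640e-04,
        -6.73154372e-05],
       [-1.90163002e-04, -3.01641090e-01,  9.53421531e-01,
        -1.42991490e-01],
       [ 0.00000000e+00,  0.00000000e+00,  0.00000000e+00,
         1.00000000e+00]])}
```

View pics/scene0.png

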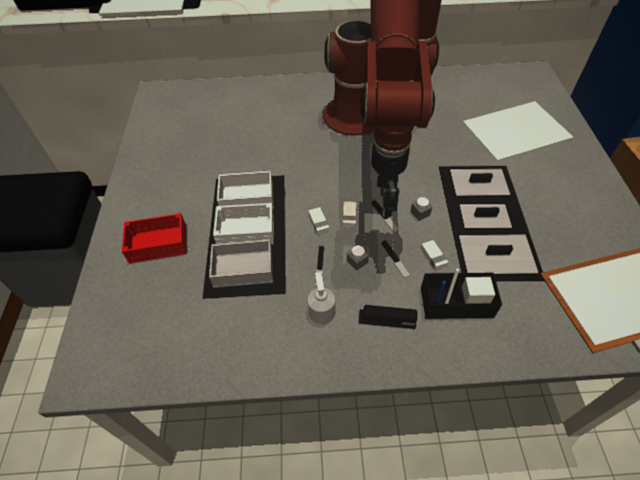

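View pics/side0.png

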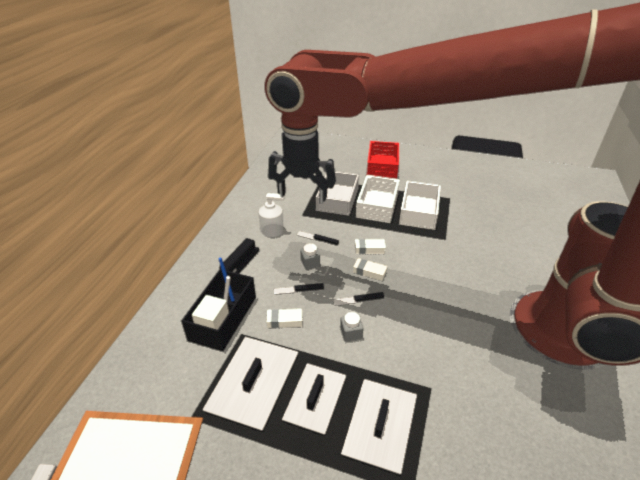

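View pics/wrist0.png

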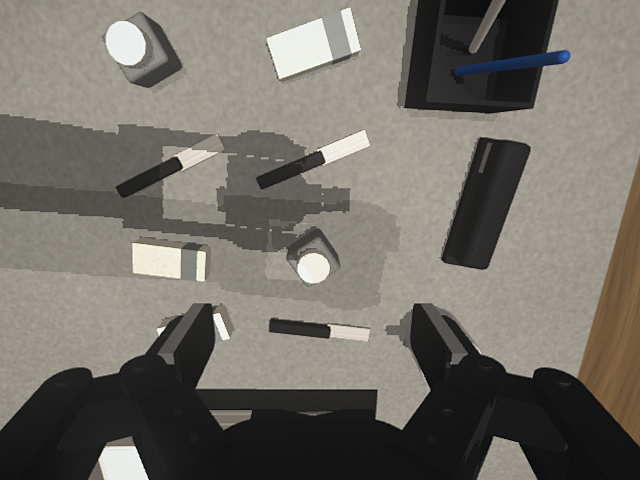

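```bash
cat > h.py <<'E'
import numpy as np, cv2
from scipy.spatial.transform import Rotation as R
from plant import monitor, eyes, manip
def grab(n,save=None):
    s=monitor.state(); f=eyes.grab_frame(n)
    K=f["mtx"]
    if n=="wrist":
        q=s["tool_rot"]; T=np.eye(4); T[:3,:3]=R.from_quat([q[1],q[2],q[3],q[0]]).as_matrix(); T[:3,3]=s["tool_pos"]
        M=np.linalg.inv(T@f["hand_eye"]); Rm,t=M[:3,:3],M[:3,3]
    else:
        Rm=cv2.Rodrigues(f["rvec"])[0]; t=f["tvec"]
    if save: cv2.imwrite(f"pics/{save}.png",f["pixels"][:,:,::-1])
    return dict(img=f["pixels"],K=K,R=Rm,t=t,s=s)
def proj(c,P):
    P=np.atleast_2d(P); q=P@c["R"].T+c["t"]; q=q@c["K"].T; return q[:,:2]/q[:,2:]
def unproj(c,uv,z=0.):
    uv=np.atleast_2d(uv); d=np.c_[uv,np.ones(len(uv))]@np.linalg.inv(c["K"]).T@c["R"]
    o=-c["R"].T@c["t"]; return o+d*((z-o[2])/d[:,2])[:,None]
def rect(c,x0,x1,y0,y1,z=0.,px=1000):
    # top-down: columns = +x ; rows = -y (up=+y)
    w=int((x1-x0)*px);h=int((y1-y0)*px)
    P=np.array([[x0,y1,z],[x1,y1,z],[x1,y0,z],[x0,y0,z]])
    H=cv2.getPerspectiveTransform(proj(c,P).astype(np.float32),np.float32([[0,0],[w,0],[w,h],[0,h]]))
    return cv2.warpPerspective(c["img"],H,(w,h))
def st():
    s=monitor.state(); q=s["tool_rot"]; m=R.from_quat([q[1],q[2],q[3],q[0]]).as_matrix()
    print("t",round(s["time"],2),"tcp",s["tool_pos"].round(4),"jawdir deg",round(np.degrees(np.arctan2(m[1,1],m[0,1])),2),"zax",m[:,2].round(3),"F",s["contact_force"].round(1),"w",round(s["gripper_width"],3),"j6",round(s["joint_pos"][5],2)); return s
E
python3 - <<'E'
from h import *
Z=dict(spatula1=.006,carton1=0.011,bottle1=0,tray=.003,basket=.003,bin=.003,cover1=.003,pump=0,stapler=0,organiser=0)
for cam in ["scene","side","wrist"]:
    c=grab(cam)
    cv2.imwrite(f"pics/r_{cam}.png",cv2.resize(rect(c,.35,.95,-.45,.45,0,1000),(400,600))[:,:,::-1])
    for n,z in Z.items():
        r=eyes.pinpoint(n,cam)
        print(cam,n,[(np.round(unproj(c,d["uv"],z)[0,:2],3).tolist(),np.round(d["uv"]).tolist(),round(d["p"],2)) for d in r if d["p"]>.2])
E
```

```text
scene spatula1 [([0.622, -0.16], [317.0, 262.0], 0.64), ([0.621, 0.047], [393.0, 257.0], 0.53), ([0.465, 0.041], [383.0, 213.0], 0.5)]
scene carton1 [([0.481, -0.06], [349.0, 218.0], 0.72), ([0.494, -0.147], [319.0, 224.0], 0.63), ([0.475, 0.041], [384.0, 215.0], 0.63), ([0.627, 0.159], [435.0, 255.0], 0.56), ([0.63, -0.156], [319.0, 263.0], 0.23)]
scene bottle1 [([0.635, -0.052], [357.0, 264.0], 0.83), ([0.473, 0.148], [419.0, 214.0], 0.7)]
scene tray [([0.624, -0.357], [244.0, 268.0], 0.77)]
scene basket []
scene bin [([0.365, -0.359], [247.0, 196.0], 0.56)]
scene cover1 [([0.622, 0.331], [496.0, 251.0], 0.91), ([0.505, 0.324], [482.0, 219.0], 0.72), ([0.374, 0.353], [480.0, 185.0], 0.71), ([0.468, -0.052], [351.0, 217.0], 0.34)]
scene pump [([0.78, -0.162], [320.0, 315.0], 0.66), ([0.354, -0.36], [247.0, 194.0], 0.33)]
scene stapler [([0.805, 0.011], [390.0, 320.0], 0.87)]
scene organiser [([0.773, 0.176], [453.0, 304.0], 0.8)]
side spatula1 [([0.618, 0.051], [301.0, 288.0], 0.78), ([0.617, -0.124], [321.0, 244.0], 0.66), ([0.468, 0.046], [361.0, 299.0], 0.52), ([0.497, -0.343], [
[... 943 characters left out ...]
[0.628, 0.156], [284.0, 321.0], 0.48)]
wrist spatula1 [([0.63, -0.158], [316.0, 332.0], 0.86), ([0.473, 0.044], [169.0, 167.0], 0.64), ([0.62, 0.049], [307.0, 162.0], 0.62)]
wrist carton1 [([0.468, -0.056], [175.0, 257.0], 0.82), ([0.627, 0.153], [315.0, 50.0], 0.68), ([0.8, 0.004], [473.0, 205.0], 0.44)]
wrist bottle1 [([0.466, 0.147], [152.0, 60.0], 0.85), ([0.627, -0.051], [314.0, 249.0], 0.8), ([0.805, 0.003], [474.0, 204.0], 0.59)]
wrist tray []
wrist basket [([0.803, 0.004], [472.0, 203.0], 0.67)]
wrist bin [([0.37, -0.359], [134.0, 454.0], 0.73)]
wrist cover1 []
wrist pump []
wrist stapler [([0.803, 0.005], [472.0, 202.0], 0.65)]
wrist organiser [([0.767, 0.186], [460.0, 14.0], 0.82)]
```

View rectified.

Run:
```python
from h import *
c=grab("scene"); a=rect(c,.3,.9,-.5,.5,0.0,800); cv2.imwrite("pics/rs.png",a[:,:,::-1][:, :])
c=grab("wrist"); a=rect(c,.4,.7,-.2,.22,0.0,1400); cv2.imwrite("pics/rw.png",a[:,:,::-1]); print(a.shape)
```

```text
(588, 419, 3)
```

View pics/rs.png

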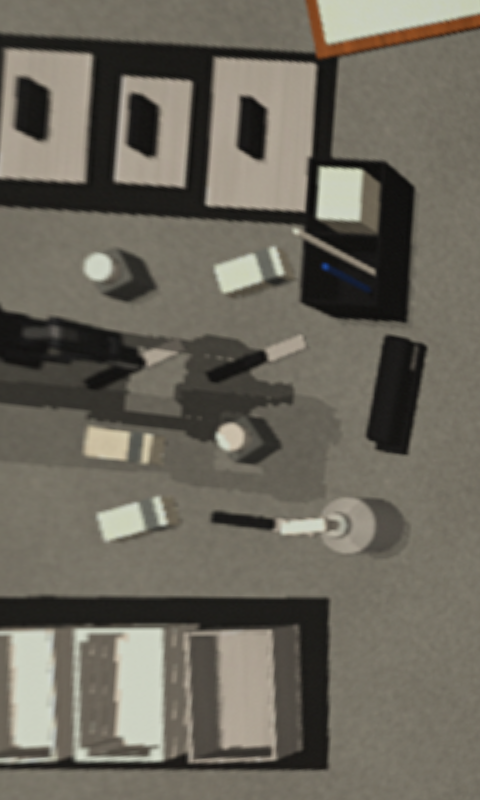

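View pics/rw.png

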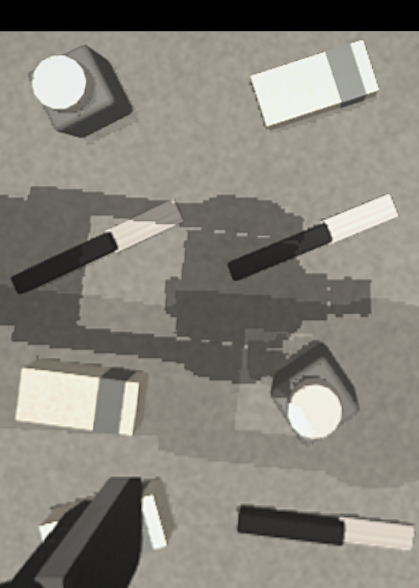

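```bash
cat > fit.py <<'E'
from h import *
def blob(c,xy,z,kind,half=.075,px=2000,save=None):
    x,y=xy; a=rect(c,x-half,x+half,y-half,y+half,z,px)
    g=a.astype(int).mean(2)
    if kind=="dark": m=(g<48)&(a.max(2)>0)
    elif kind=="white": m=(g>150)
    m=m.astype(np.uint8); m=cv2.morphologyEx(m,cv2.MORPH_OPEN,np.ones((5,5)))
    n,l,s,ce=cv2.connectedComponentsWithStats(m)
    out=[]
    for i in range(1,n):
        if s[i,4]<300: continue
        pts=np.argwhere(l==i)[:,::-1].astype(np.float32)
        (cx,cy),(w,h),an=cv2.minAreaRect(pts)
        b=cv2.boxPoints(((cx,cy),(w,h),an)); e=b[1]-b[0]; f=b[2]-b[1]
        if np.hypot(*f)>np.hypot(*e): e=f
        ang=np.degrees(np.arctan2(-e[1],e[0])); ang=(ang+90)%180-90
        out.append((round(x-half+cx/px,4),round(y+half-cy/px,4),round(max(w,h)/px*1000,1),round(min(w,h)/px*1000,1),round(ang,1)))
    if save: cv2.imwrite(f"pics/{save}.png",cv2.resize(a,None,fx=1.5,fy=1.5)[:,:,::-1])
    return out
E
python3 - <<'E'
from fit import *
c=grab("wrist")
for p in [(.473,.044),(.62,.049),(.63,-.158)]: print("spat",blob(c,p,.012,"dark"))
for p in [(.468,-.056),(.627,.153)]: print("cart",blob(c,p,.022,"white"))
for p in [(.466,.147),(.627,-.051)]: print("bot",blob(c,p,.054,"white"))
c=grab("scene")
for p in [(.468,-.056),(.627,.153),(.485,-.147)]: print("cart",blob(c,p,.022,"white"))
# tray etc zoom
for n,p,z in [("tray",(.626,-.357),.055),("bask",(.5,-.353),.059),("bin",(.37,-.36),.059),("cov",(.37,.352),.014)]:
    a=rect(c,p[0]-.1,p[0]+.1,p[1]-.1,p[1]+.1,z,2000); cv2.imwrite(f"pics/z_{n}.png",a[:,:,::-1])
A=np.hstack([cv2.imread(f"pics/z_{n}.png") for n in ["tray","cov"]]); cv2.imwrite("pics/zz.png",A)
A=np.hstack([cv2.imread(f"pics/z_{n}.png") for n in ["bask","bin"]]); cv2.imwrite("pics/zy.png",A)
c=grab("side")
for n,p,z in [("tray",(.626,-.357),.055),("bask",(.5,-.353),.059),("bin",(.37,-.36),.059),("cov",(.37,.352),.014)]:
    a=rect(c,p[0]-.1,p[0]+.1,p[1]-.1,p[1]+.1,z,2000); cv2.imwrite(f"pics/z_{n}.png",a[:,:,::-1])
A=np.hstack([cv2.imread(f"pics/z_{n}.png") for n in ["tray","cov"]]); cv2.imwrite("pics/zzs.png",A)
E
```

```text
spat [(0.4511, 0.0336, 75.8, 14.0, np.float32(25.1))]
spat [(0.5897, 0.0367, 49.8, 13.7, np.float32(22.1))]
spat [(0.609, -0.1424, 71.6, 8.2, np.float32(-7.7)), (0.6073, -0.1535, 72.8, 9.3, np.float32(-11.6))]
cart [(0.5032, 0.0132, 40.5, 11.5, np.float32(0.0)), (0.4514, -0.0565, 54.4, 37.2, np.float32(-7.7)), (0.4677, -0.0877, 149.5, 85.5, np.float32(0.0)), (0.5138, -0.126, 9.5, 9.0, np.float32(0.0))]
cart [(0.6265, 0.1347, 149.0, 111.5, np.float32(0.0)), (0.6712, 0.1804, 12.7, 7.9, np.float32(-82.9)), (0.5805, 0.085, 14.0, 9.0, np.float32(0.0))]
bot [(0.4697, 0.1306, 143.7, 100.9, np.float32(-1.7)), (0.4466, 0.158, 18.6, 9.4, np.float32(36.5)), (0.5178, 0.1485, 10.5, 10.0, np.float32(0.0)), (0.3947, 0.1127, 17.5, 7.5, np.float32(-90.0))]
bot [(0.6803, 0.014, 41.5, 20.0, np.float32(0.0)), (0.6088, -0.052, 64.5, 33.6, np.float32(-0.8)), (0.6578, -0.0805, 90.0, 86.5, np.float32(-90.0)), (0.5863, -0.0975, 70.4, 27.0, np.float32(-3.5)), (0.5605, -0.1182, 17.0, 14.5, np.float32(0.0)), (0.6642, -0.1212, 42.5, 8.5, np.float32(0.0))]
cart [(0.4521, -0.0568, 52.5, 35.9, np.float32(-7.6)), (0.5009, -0.0621, 35.4, 9.8, np.float32(83.7)), (0.5138, -0.126, 11.5, 9.0, np.float32(0.0))]
cart [(0.659, 0.1673, 36.5, 10.4, np.float32(-72.6)), (0.6126, 0.1521, 54.0, 36.7, np.float32(18.0))]
cart [(0.4587, -0.0737, 32.5, 3.5, np.float32(0.0)), (0.5165, -0.1385, 35.8, 11.6, np.float32(-74.1)), (0.4693, -0.1518, 54.5, 36.7, np.float32(15.7))]
```

View pics/zz.png

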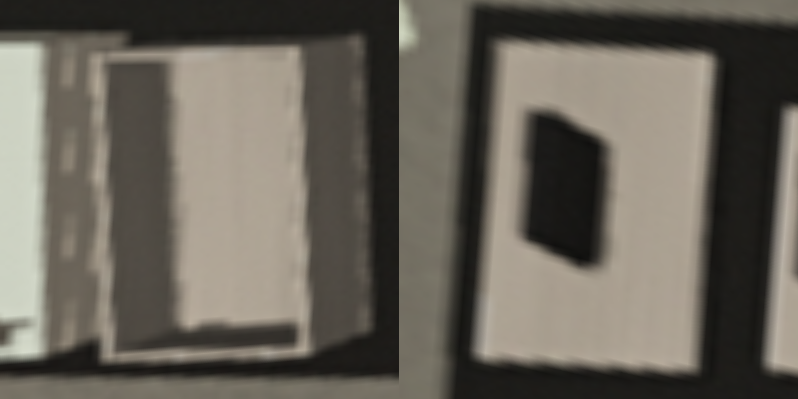

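View pics/zy.png

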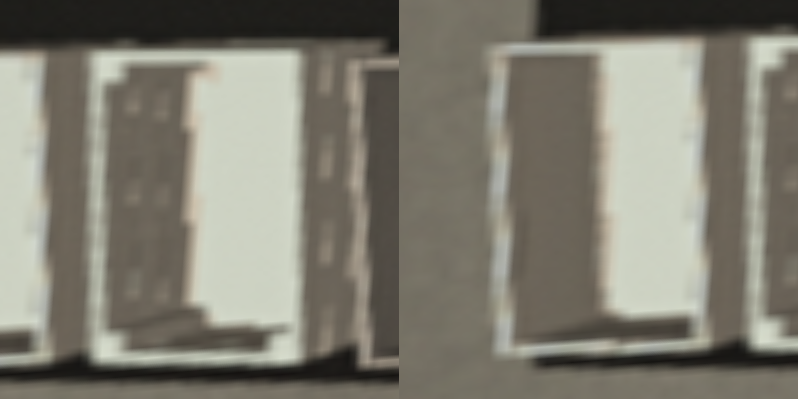

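View pics/zzs.png

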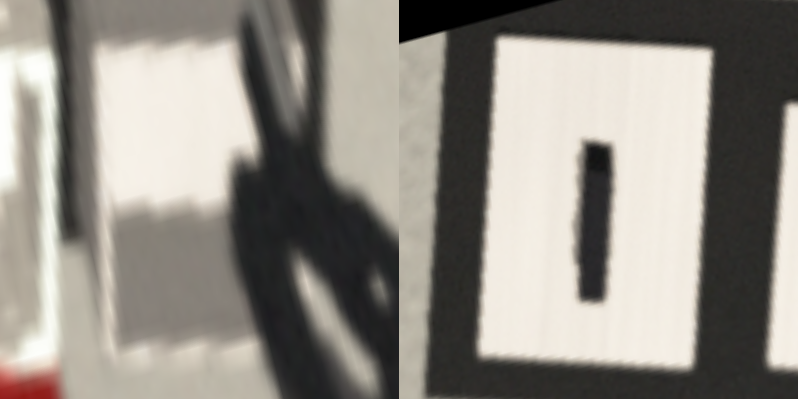

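Request:
step_arm --pt "-0.316 0.082 -0.22 0 0 -0.755 105" --pt "-0.316 0.082 -0.22 0 0 -0.755 105" --pt "-0.316 0.082 -0.22 0 0 -0.755 105" --pt "-0.316 0.082 -0.22 0 0 -0.755 105" --pt "-0.316 0.082 -0.22 0 0 -0.755 105" --pt "-0.316 0.082 -0.22 0 0 -0.755 105" --pt "-0.316 0.082 -0.22 0 0 -0.755 105" --pt "-0.316 0.082 -0.22 0 0 -0.755 105" --pt "-0.316 0.082 -0.22 0 0 -0.755 105" --pt "-0.316 0.082 -0.22 0 0 -0.755 105"

```text
time: 3.05
tool_pos: [0.467, 0.041, 0.1214]
tool_rot: [0.0, 0.976, 0.218, 0.0]
contact_force: [-0.2, -0.3, -0.8]
gripper_width: 0.588
```

Run:
```python
from fit import *
st(); c=grab("wrist","w1")
print(blob(c,(.46,.04),.012,"dark",save="w1r"))
for d in eyes.pinpoint("spatula1","wrist"): print(d["p"],unproj(c,d["uv"],0.003))
```

```text
t 3.05 tcp [0.467  0.041  0.1214] jawdir deg -64.79 zax [ 0. -0. -1.] F [-0.2 -0.3 -0.8] w 0.588 j6 1.06
[(0.3947, 0.0593, 20.1, 11.5, np.float32(3.2)), (0.4505, 0.0338, 75.1, 13.8, np.float32(25.3)), (0.4331, -0.0312, 29.3, 8.8, np.float32(24.8))]
0.79 [[ 0.62411322 -0.15010614  0.003     ]]
0.62 [[0.62168907 0.04932137 0.003     ]]
0.6 [[0.46771208 0.04490753 0.003     ]]
```

View pics/w1.png

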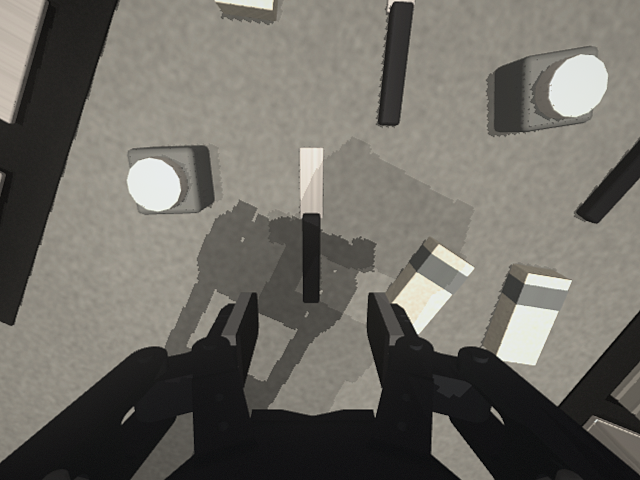

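Request:
step_arm --pt "-0.002 0 -0.1 0 0 0 105" --pt "-0.002 0 -0.18 0 0 0 105" --pt "-0.002 0 -0.23 0 0 0 105" --pt "-0.002 0 -0.23 0 0 0 105" --pt "-0.002 0 -0.23 0 0 0 255" --pt "-0.002 0 -0.23 0 0 0 255" --pt "-0.002 0 -0.23 0 0 0 255" --pt "-0.002 0 -0.23 0 0 0 255" --pt "-0.002 0 -0.23 0 0 0 255" --pt "-0.002 0 -0.23 0 0 0 255"

```text
time: 4.15
tool_pos: [0.4681, 0.0408, 0.0088]
tool_rot: [0.001, 0.976, 0.217, 0.002]
contact_force: [-0.2, -0.5, 6.9]
gripper_width: 0.132
```

Request:
step_arm --pt "0 0 0.1 0 0 0 255" --pt "0 0 0.2 0 0 0 255" --pt "0.03 -0.09 0.25 0 0 0.1 255" --pt "0.06 -0.18 0.25 0 0 0.2 255" --pt "0.09 -0.27 0.25 0 0 0.3 255" --pt "0.12 -0.36 0.25 0 0 0.4 255" --pt "0.15 -0.45 0.25 0 0 0.5 255" --pt "0.18 -0.54 0.25 0 0 0.6 255" --pt "0.22 -0.63 0.25 0 0 0.7 255" --pt "0.25 -0.72 0.25 0 0 0.778 255"

```text
time: 5.15
tool_pos: [0.5919, -0.3212, 0.1322]
tool_rot: [0.001, 0.693, 0.721, 0.0]
contact_force: [0.3, -0.4, -0.2]
gripper_width: 0.127
```

Request:
step_arm --pt "0.028 -0.096 0 0 0 0 255" --pt "0.028 -0.096 0 0 0 0 255" --pt "0.028 -0.096 0 0 0 0 255" --pt "0.028 -0.096 0 0 0 0 255" --pt "0.028 -0.096 0 0 0 0 255"

```text
time: 5.65
tool_pos: [0.605, -0.3657, 0.1318]
tool_rot: [0.0, 0.695, 0.719, 0.0]
contact_force: [-0.2, -0.1, -0.7]
gripper_width: 0.133
```

Run:
```python
from fit import *
st(); c=grab("wrist","w2")
```

```text
t 5.65 tcp [ 0.605  -0.3657  0.1318] jawdir deg 1.97 zax [ 0. -0. -1.] F [-0.2 -0.1 -0.7] w 0.133 j6 -0.68
```

View pics/w2.png

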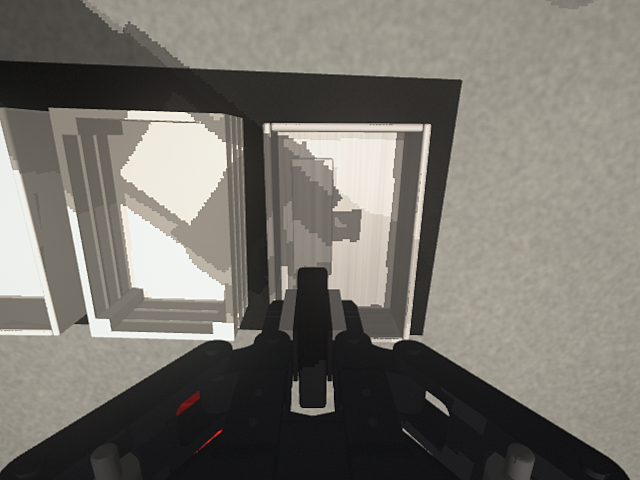

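Run:
```python
from fit import *
c=grab("wrist")
print(unproj(c,[[264,124],[431,124],[241,340],[408,338]],.055).round(4))
print(unproj(c,[[50,108],[241,113],[95,341],[232,338]],.059).round(4))
```

```text
[[ 0.5727 -0.2841  0.055 ]
 [ 0.6749 -0.2805  0.055 ]
 [ 0.5543 -0.4376  0.055 ]
 [ 0.679  -0.4316  0.055 ]]
[[ 0.4464 -0.2796  0.059 ]
 [ 0.5596 -0.2785  0.059 ]
 [ 0.4478 -0.4395  0.059 ]
 [ 0.5486 -0.4335  0.059 ]]
```

Request:
step_arm --pt "0.008 0 -0.1 0 0 0 255" --pt "0.008 0 -0.18 0 0 0 255" --pt "0.008 0 -0.224 0 0 0 255" --pt "0.008 0 -0.224 0 0 0 255" --pt "0.008 0 -0.224 0 0 0 186" --pt "0.008 0 -0.224 0 0 0 186" --pt "0.008 0 -0.224 0 0 0 186"

```text
time: 6.45
tool_pos: [0.6099, -0.3674, 0.0211]
tool_rot: [0.001, 0.695, 0.719, 0.0]
contact_force: [0.3, -0.8, 0.2]
gripper_width: 0.272
```

Request:
step_arm --pt "0 0 0.1 0 0 0 186" --pt "0 0 0.2 0 0 0 186" --pt "0.01 0.09 0.22 0 0 -0.1 105" --pt "0.01 0.18 0.22 0 0 -0.2 105" --pt "0.01 0.28 0.22 0 0 -0.3 105" --pt "0.01 0.37 0.22 0 0 -0.4 105" --pt "0.01 0.47 0.22 0 0 -0.5 105" --pt "0.012 0.56 0.22 0 0 -0.6 105" --pt "0.012 0.65 0.22 0 0 -0.7 105" --pt "0.012 0.74 0.22 0 0 -0.8 105"

```text
time: 7.45
tool_pos: [0.6152, 0.0041, 0.1306]
tool_rot: [0.0, 0.98, 0.201, 0.001]
contact_force: [0.4, -0.3, 0.1]
gripper_width: 0.585
```

Request:
step_arm --pt "0 0.088 0 0 0 -0.02 105" --pt "0 0.088 0 0 0 -0.02 105" --pt "0 0.088 0 0 0 -0.02 105" --pt "0 0.088 0 0 0 -0.02 105"

```text
time: 7.85
tool_pos: [0.6153, 0.0455, 0.1299]
tool_rot: [0.0, 0.982, 0.189, 0.0]
contact_force: [-0.0, -0.3, -1.0]
gripper_width: 0.591
```

Run:
```python
from fit import *
st(); c=grab("wrist","w3")
print(blob(c,(.60,.04),.012,"dark",save="w3r"))
for d in eyes.pinpoint("spatula1","wrist"): print(d["p"],unproj(c,d["uv"],0.003))
```

```text
t 7.85 tcp [0.6153 0.0455 0.1299] jawdir deg -68.18 zax [ 0.001 -0.    -1.   ] F [-0.  -0.3 -1. ] w 0.591 j6 1.14
[(0.5375, 0.067, 25.0, 13.0, np.float32(0.0)), (0.6013, 0.0414, 74.7, 13.9, np.float32(22.2)), (0.5698, -0.0302, 39.0, 10.8, np.float32(21.4))]
0.96 [[0.62106949 0.04979409 0.003     ]]
0.84 [[ 0.62527858 -0.14953434  0.003     ]]
0.25 [[ 0.48515675 -0.14927632  0.003     ]]
```

View pics/w3.png

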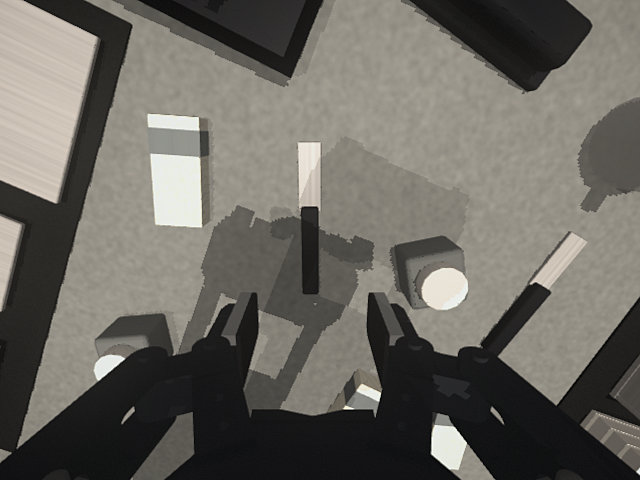

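Request:
step_arm --pt "0.004 0.005 -0.1 0 0 0 105" --pt "0.004 0.005 -0.18 0 0 0 105" --pt "0.004 0.005 -0.244 0 0 0 105" --pt "0.004 0.005 -0.244 0 0 0 105" --pt "0.004 0.005 -0.244 0 0 0 255" --pt "0.004 0.005 -0.244 0 0 0 255" --pt "0.004 0.005 -0.244 0 0 0 255" --pt "0.004 0.005 -0.244 0 0 0 255" --pt "0.004 0.005 -0.244 0 0 0 255" --pt "0.004 0.005 -0.244 0 0 0 255"

```text
time: 8.95
tool_pos: [0.6194, 0.0484, 0.0106]
tool_rot: [0.001, 0.982, 0.19, 0.002]
contact_force: [-0.5, -1.8, 6.1]
gripper_width: 0.115
```

Request:
step_arm --pt "0 0 0.1 0 0 0 255" --pt "0 0 0.2 0 0 0 255" --pt "0.01 -0.09 0.24 0 0 0.1 255" --pt "0.02 -0.18 0.24 0 0 0.2 255" --pt "0.03 -0.27 0.24 0 0 0.3 255" --pt "0.04 -0.36 0.24 0 0 0.4 255" --pt "0.05 -0.45 0.24 0 0 0.5 255" --pt "0.053 -0.54 0.24 0 0 0.6 255" --pt "0.053 -0.63 0.24 0 0 0.7 255" --pt "0.053 -0.72 0.24 0 0 0.8 255"

```text
time: 9.95
tool_pos: [0.6436, -0.313, 0.1282]
tool_rot: [0.001, 0.702, 0.712, 0.0]
contact_force: [0.2, -0.2, -0.4]
gripper_width: 0.116
```

Request:
step_arm --pt "0 -0.108 0 0 0 0.014 255" --pt "0 -0.108 0 0 0 0.014 255" --pt "0 -0.108 0 0 0 0.014 255" --pt "0 -0.108 0 0 0 0.014 255" --pt "0 -0.108 0 0 0 0.014 255"

```text
time: 10.45
tool_pos: [0.6438, -0.3635, 0.1274]
tool_rot: [-0.0, 0.696, 0.718, 0.0]
contact_force: [-0.9, 0.2, -0.8]
gripper_width: 0.115
```

Run:
```python
from fit import *
st(); c=grab("wrist","w4")
```

```text
t 10.45 tcp [ 0.6438 -0.3635  0.1274] jawdir deg 1.76 zax [-0.  0. -1.] F [-0.9  0.2 -0.8] w 0.115 j6 -0.65
```

View pics/w4.png

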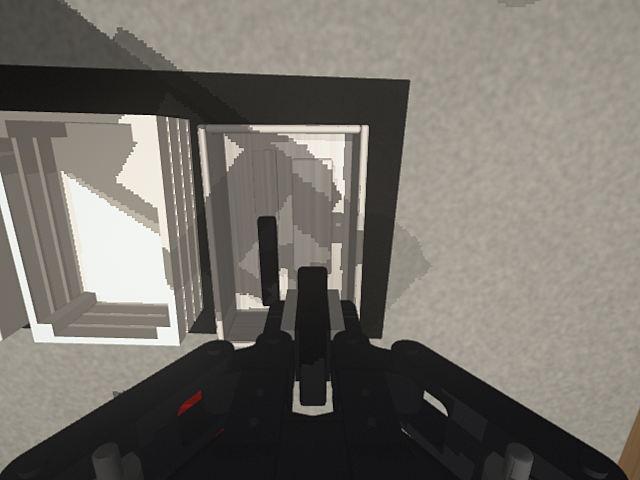

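Request:
step_arm --pt "0.003 0 -0.1 0 0 0 255" --pt "0.003 0 -0.18 0 0 0 255" --pt "0.003 0 -0.212 0 0 0 255" --pt "0.003 0 -0.212 0 0 0 255" --pt "0.003 0 -0.212 0 0 0 190" --pt "0.003 0 -0.212 0 0 0 190" --pt "0.003 0 -0.212 0 0 0 190"

```text
time: 11.2
tool_pos: [0.6464, -0.3661, 0.0241]
tool_rot: [0.002, 0.697, 0.717, 0.0]
contact_force: [-0.2, 0.3, 0.1]
gripper_width: 0.256
```

Request:
step_arm --pt "0 0 0.1 0 0 0 190" --pt "0 0 0.2 0 0 0 190" --pt "-0.044 0.09 0.212 0 0 0.1 105" --pt "-0.044 0.18 0.212 0 0 0.2 105" --pt "-0.044 0.27 0.212 0 0 0.3 105" --pt "-0.044 0.36 0.212 0 0 0.4 105" --pt "-0.044 0.433 0.212 0 0 0.5 105" --pt "-0.044 0.433 0.212 0 0 0.6 105" --pt "-0.044 0.433 0.212 0 0 0.7 105" --pt "-0.044 0.433 0.212 0 0 0.8 105"

```text
time: 12.2
tool_pos: [0.6237, -0.1484, 0.129]
tool_rot: [0.001, 0.167, 0.986, -0.0]
contact_force: [-1.0, -0.8, 0.1]
gripper_width: 0.59
```

Request:
step_arm --pt "0 0 0 0 0 0.1 105" --pt "0 0 0 0 0 0.148 105" --pt "0 0 0 0 0 0.148 105" --pt "0 0 0 0 0 0.148 105"

```text
time: 12.6
tool_pos: [0.6234, -0.1489, 0.1283]
tool_rot: [0.001, 0.061, 0.998, -0.0]
contact_force: [-0.4, -0.7, -0.3]
gripper_width: 0.585
```

Run:
```python
from fit import *
st(); c=grab("wrist","w5")
print(blob(c,(.61,-.148),.012,"dark",save="w5r"))
for d in eyes.pinpoint("spatula1","wrist"): print(d["p"],unproj(c,d["uv"],0.003))
```

```text
t 12.6 tcp [ 0.6234 -0.1489  0.1283] jawdir deg 83.05 zax [ 0.002 -0.001 -1.   ] F [-0.4 -0.7 -0.3] w 0.585 j6 -1.8
[(0.6072, -0.1506, 74.5, 13.6, np.float32(-7.4)), (0.6755, -0.2084, 18.2, 10.5, np.float32(-6.8))]
0.74 [[ 0.63044334 -0.15671824  0.003     ]]
0.7 [[ 0.61145426 -0.37011657  0.003     ]]
0.68 [[ 0.64453117 -0.36871042  0.003     ]]
```

View pics/w5.png

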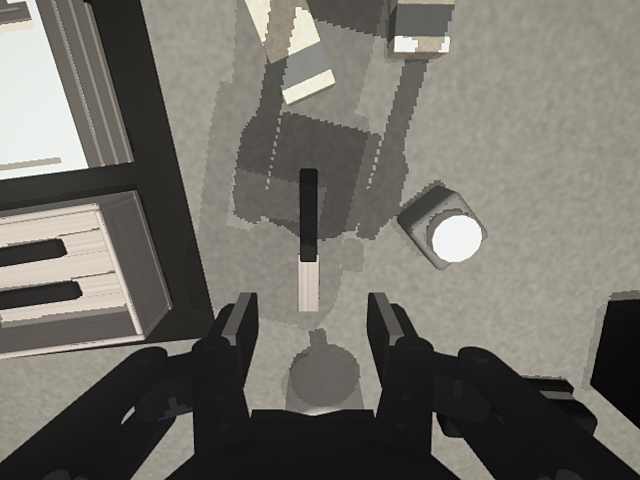

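Request:
step_arm --pt "0.001 -0.008 -0.1 0 0 0 105" --pt "0.001 -0.008 -0.18 0 0 0 105" --pt "0.001 -0.008 -0.24 0 0 0 105" --pt "0.001 -0.008 -0.24 0 0 0 105" --pt "0.001 -0.008 -0.24 0 0 0 255" --pt "0.001 -0.008 -0.24 0 0 0 255" --pt "0.001 -0.008 -0.24 0 0 0 255" --pt "0.001 -0.008 -0.24 0 0 0 255" --pt "0.001 -0.008 -0.24 0 0 0 255" --pt "0.001 -0.008 -0.24 0 0 0 255"

```text
time: 13.7
tool_pos: [0.6257, -0.1535, 0.0106]
tool_rot: [0.002, 0.06, 0.998, -0.001]
contact_force: [-0.7, 0.2, 6.4]
gripper_width: 0.116
```

Request:
step_arm --pt "0 0 0.1 0 0 0 255" --pt "0 0 0.2 0 0 -0.1 255" --pt "0 -0.05 0.24 0 0 -0.2 255" --pt "0 -0.1 0.24 0 0 -0.3 255" --pt "0 -0.15 0.24 0 0 -0.4 255" --pt "0 -0.2 0.24 0 0 -0.5 255" --pt "0 -0.25 0.24 0 0 -0.6 255" --pt "0 -0.3 0.24 0 0 -0.7 255" --pt "0.004 -0.35 0.24 0 0 -0.8 255" --pt "0.004 -0.395 0.24 0 0 -0.9 255"

```text
time: 14.7
tool_pos: [0.6257, -0.3515, 0.1281]
tool_rot: [0.001, 0.673, 0.74, 0.0]
contact_force: [-0.5, 0.1, -0.9]
gripper_width: 0.117
```

Request:
step_arm --pt "0 0 0 0 0 -0.041 255" --pt "0 0 0 0 0 -0.041 255" --pt "0 0 0 0 0 -0.041 255"

```text
time: 15.0
tool_pos: [0.6256, -0.35, 0.1277]
tool_rot: [0.0, 0.692, 0.722, 0.0]
contact_force: [0.8, 0.1, -0.9]
gripper_width: 0.117
```

Run:
```python
from fit import *
st(); c=grab("wrist","w6")
```

```text
t 15.0 tcp [ 0.6256 -0.35    0.1277] jawdir deg 2.36 zax [ 0. -0. -1.] F [ 0.8  0.1 -0.9] w 0.117 j6 -0.66
```

View pics/w6.png

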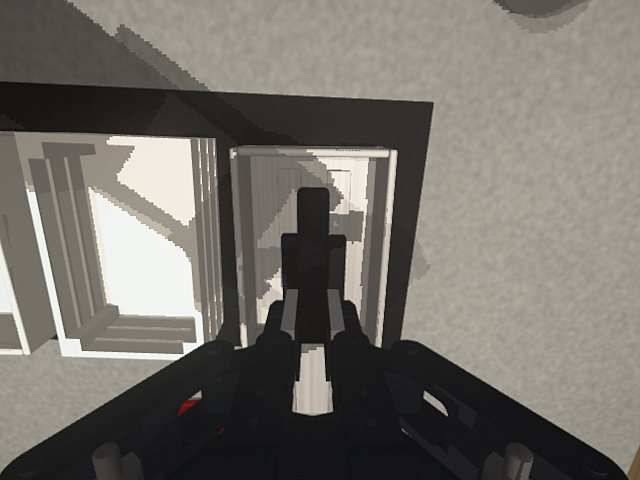

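Request:
step_arm --pt "0.003 0 -0.1 0 0 0 255" --pt "0.003 0 -0.17 0 0 0 255" --pt "0.003 0 -0.187 0 0 0 255" --pt "0.003 0 -0.187 0 0 0 255" --pt "0.003 0 -0.187 0 0 0 190" --pt "0.003 0 -0.187 0 0 0 190" --pt "0.003 0 -0.187 0 0 0 190" --pt "0.003 0 -0.08 0 0 0 190" --pt "0.003 0.05 0.02 0 0 0 190" --pt "0.003 0.08 0.05 0 0 0 150"

```text
time: 16.05
tool_pos: [0.6293, -0.3116, 0.1595]
tool_rot: [0.005, 0.693, 0.721, 0.001]
contact_force: [0.2, -0.4, 0.1]
gripper_width: 0.404
```

Request:
step_arm --pt "-0.04 0.1 0.06 0 0 0 105" --pt "-0.08 0.2 0.06 0 0 0 105" --pt "-0.08 0.2 0.06 0 0 0 105" --pt "-0.08 0.2 0.06 0 0 0 105"

```text
time: 16.45
tool_pos: [0.587, -0.2087, 0.1839]
tool_rot: [0.001, 0.692, 0.722, 0.0]
contact_force: [-0.0, -0.2, 0.4]
gripper_width: 0.589
```

Run:
```python
from fit import *
st(); c=grab("scene","s7")
a=c["img"][200:340,190:330]; cv2.imwrite("pics/s7z.png",cv2.resize(a,(600,600),interpolation=cv2.INTER_CUBIC)[:,:,::-1])
c=grab("wrist","w7")
```

```text
t 16.45 tcp [ 0.587  -0.2087  0.1839] jawdir deg 2.41 zax [ 0.002 -0.001 -1.   ] F [-0.  -0.2  0.4] w 0.589 j6 -0.5
```

View pics/s7z.png

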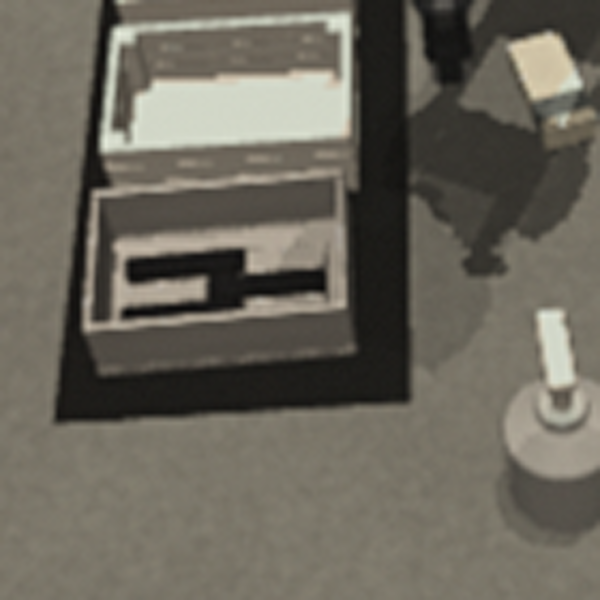

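View pics/w7.png

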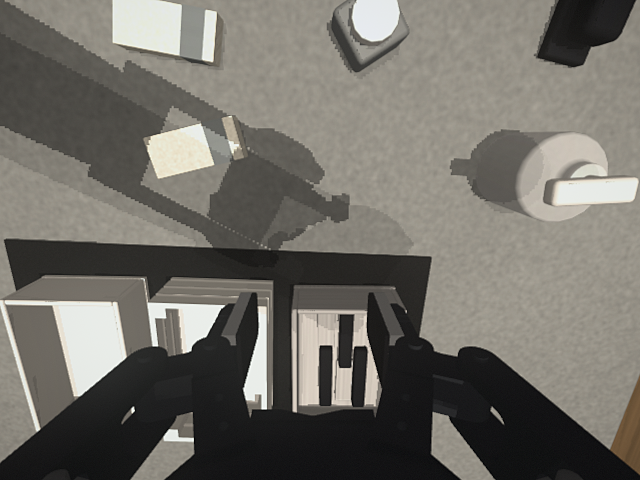

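Request:
step_arm --pt "-0.036 0.093 0 0 0 -0.068 105" --pt "-0.073 0.186 0 0 0 -0.068 105" --pt "-0.11 0.28 0 0 0 -0.068 105" --pt "-0.146 0.372 0 0 0 -0.068 105" --pt "-0.183 0.466 0 0 0 -0.068 105" --pt "-0.22 0.56 0 0 0 -0.068 105" --pt "-0.256 0.652 0 0 0 -0.068 105" --pt "-0.292 0.745 0 0 0 -0.068 105" --pt "-0.329 0.838 0 0 0 -0.068 105" --pt "-0.365 0.931 0 0 0 -0.068 105"

```text
time: 17.55
tool_pos: [0.405, 0.2562, 0.1826]
tool_rot: [0.0, 0.73, 0.684, 0.0]
contact_force: [1.0, -0.3, 0.5]
gripper_width: 0.589
```

Request:
step_arm --pt "-0.074 0.186 -0.06 0 0 0 105" --pt "-0.074 0.186 -0.06 0 0 0 105" --pt "-0.074 0.186 -0.06 0 0 0 105" --pt "-0.074 0.186 -0.06 0 0 0 105" --pt "-0.074 0.186 -0.06 0 0 0 105"

```text
time: 18.05
tool_pos: [0.369, 0.3474, 0.1526]
tool_rot: [0.0, 0.729, 0.684, 0.0]
contact_force: [0.8, 0.2, 0.4]
gripper_width: 0.586
```

Run:
```python
from fit import *
st(); c=grab("wrist","w8")
print(blob(c,(.368,.35),.044,"dark",save="w8r"))
c2=grab("side"); print(blob(c2,(.368,.35),.044,"dark"))
c2=grab("scene"); print(blob(c2,(.368,.35),.044,"dark"))
```

```text
t 18.05 tcp [0.369  0.3474 0.1526] jawdir deg -3.67 zax [ 0.001 -0.    -1.   ] F [0.8 0.2 0.4] w 0.586 j6 0.67
[(0.3085, 0.3534, 144.8, 21.9, np.float32(85.7)), (0.4315, 0.412, 26.0, 22.0, np.float32(-90.0)), (0.3668, 0.3519, 66.3, 13.1, np.float32(86.5)), (0.373, 0.3127, 139.0, 74.5, np.float32(0.0))]
[(0.314, 0.3503, 149.5, 42.0, np.float32(-90.0)), (0.3925, 0.3503, 149.5, 100.0, np.float32(-90.0)), (0.3678, 0.3577, 72.7, 12.4, np.float32(86.3))]
[(0.3832, 0.3502, 157.8, 108.8, np.float32(85.5)), (0.3819, 0.3408, 73.6, 41.5, np.float32(86.2))]
```

View pics/w8.png

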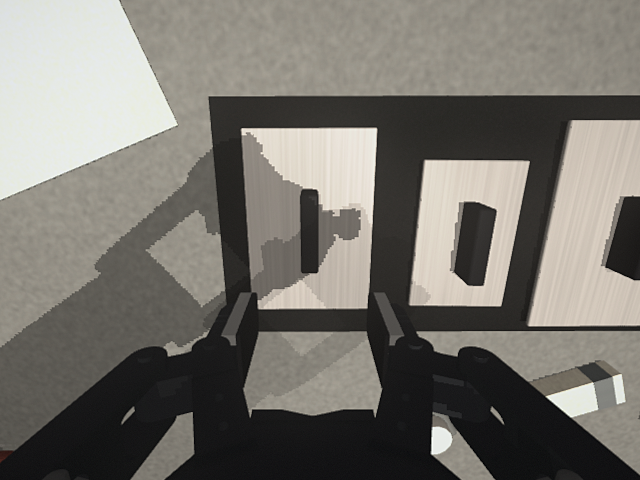

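View pics/w8r.png

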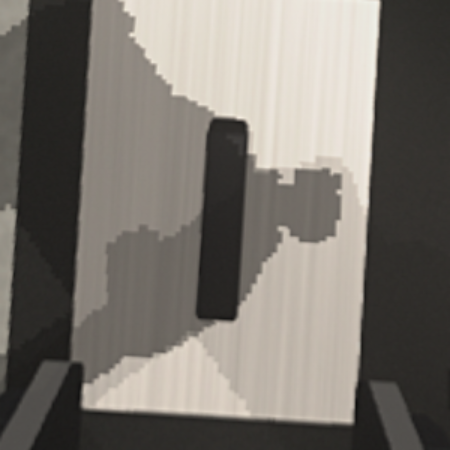

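Run:
```python
from fit import *
c=grab("wrist")
P=unproj(c,[[241,128],[378,127],[368,309],[249,309]],.014)[:,:2]
print(P.round(4),P.mean(0),np.linalg.norm(P[0]-P[1]),np.linalg.norm(P[1]-P[2]),np.degrees(np.arctan2(*(P[1]-P[0])[::-1])),np.degrees(np.arctan2(*(P[1]-P[2])[::-1])))
P=unproj(c,[[424,160],[529,160],[503,306],[410,304]],.014)[:,:2]
print(np.linalg.norm(P[0]-P[1]),np.linalg.norm(P[1]-P[2]))
```

```text
[[0.3184 0.4321]
 [0.4262 0.4259]
 [0.4159 0.2658]
 [0.3054 0.273 ]] [0.36648599 0.34918369] 0.10797718781737585 0.16044046140608592 -3.3061012078375285 86.32248958923779
0.08518234684836282 0.1320668323708526
```

Request:
step_arm --pt "-0.005 0.005 -0.1 0 0 0 105" --pt "-0.005 0.005 -0.2 0 0 0 105" --pt "-0.005 0.005 -0.258 0 0 0 105" --pt "-0.005 0.005 -0.258 0 0 0 105" --pt "-0.005 0.005 -0.258 0 0 0 255" --pt "-0.005 0.005 -0.258 0 0 0 255" --pt "-0.005 0.005 -0.258 0 0 0 255" --pt "-0.005 0.005 -0.258 0 0 0 255" --pt "-0.005 0.005 -0.258 0 0 0 255" --pt "-0.005 0.005 -0.258 0 0 0 255"

```text
time: 19.25
tool_pos: [0.3672, 0.352, 0.0265]
tool_rot: [0.001, 0.729, 0.685, 0.003]
contact_force: [0.2, -1.1, 8.3]
gripper_width: 0.145
```

Request:
step_arm --pt "0 0 0.05 0 0 0 255" --pt "0 0 0.12 0 0 0 255" --pt "0.01 -0.03 0.2 0 0 0 255" --pt "0.04 -0.11 0.21 0 0 0.01 255" --pt "0.07 -0.195 0.21 0 0 0.02 255" --pt "0.1 -0.28 0.21 0 0 0.03 255" --pt "0.13 -0.365 0.21 0 0 0.04 255" --pt "0.16 -0.45 0.21 0 0 0.05 255" --pt "0.19 -0.535 0.21 0 0 0.06 255" --pt "0.22 -0.62 0.21 0 0 0.067 255"

```text
time: 20.25
tool_pos: [0.4754, 0.0388, 0.129]
tool_rot: [0.001, 0.693, 0.721, 0.001]
contact_force: [1.1, 1.2, -1.7]
gripper_width: 0.144
```

Request:
step_arm --pt "0.03 -0.085 0 0 0 0 255" --pt "0.065 -0.17 0 0 0 0 255" --pt "0.1 -0.255 0 0 0 0 255" --pt "0.135 -0.34 0 0 0 0 255" --pt "0.17 -0.425 0 0 0 0 255" --pt "0.2 -0.51 0 0 0 0 255" --pt "0.23 -0.6 0 0 0 0 255" --pt "0.26 -0.69 0 0 0 0 255" --pt "0.28 -0.75 0 0 0 0 255" --pt "0.3 -0.8 0 0 0 0 255"

```text
time: 21.25
tool_pos: [0.6252, -0.3616, 0.1285]
tool_rot: [0.0, 0.694, 0.72, -0.0]
contact_force: [-1.1, -0.2, -1.8]
gripper_width: 0.147
```

Request:
step_arm --pt "0 0 0 0 0 0 255" --pt "0 0 0 0 0 0 255" --pt "0 0 0 0 0 0 255"

```text
time: 21.55
tool_pos: [0.6248, -0.3583, 0.1282]
tool_rot: [-0.0, 0.693, 0.721, 0.0]
contact_force: [-0.4, -0.7, -1.5]
gripper_width: 0.151
```

Run:
```python
from fit import *
st(); c=grab("wrist","w9"); c=grab("scene","s9"); c=grab("side","d9")
```

```text
t 21.55 tcp [ 0.6248 -0.3583  0.1282] jawdir deg 2.22 zax [-0.001  0.001 -1.   ] F [-0.4 -0.7 -1.5] w 0.151 j6 -0.66
```

View pics/w9.png

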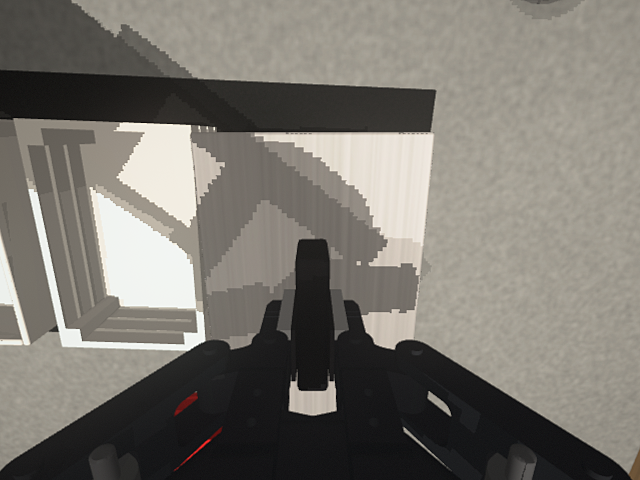

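View pics/s9.png

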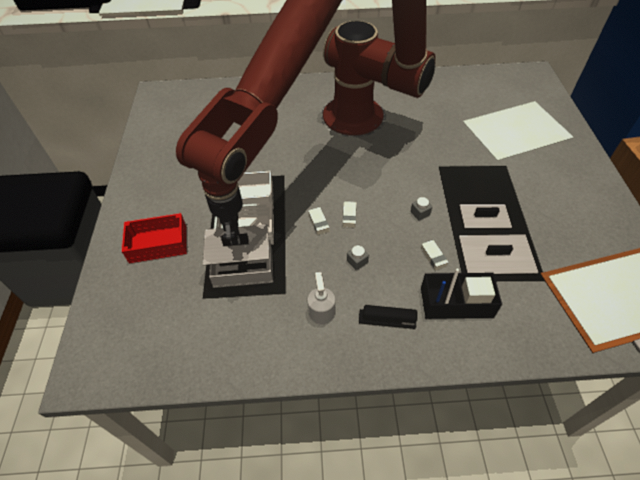

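Run:
```python
from fit import *
c=grab("wrist"); print(unproj(c,[[191,133],[433,133]],.1157).round(4))
```

```text
[[ 0.569  -0.2832  0.1157]
 [ 0.6747 -0.279   0.1157]]
```

Request:
step_arm --pt "0.004 0.002 -0.04 0 0 0 255" --pt "0.004 0.002 -0.07 0 0 0 255" --pt "0.004 0.002 -0.085 0 0 0 255" --pt "0.004 0.002 -0.095 0 0 0 255" --pt "0.004 0.002 -0.1 0 0 0 255" --pt "0.004 0.002 -0.104 0 0 0 255" --pt "0.004 0.002 -0.104 0 0 0 255"

```text
time: 22.45
tool_pos: [0.6273, -0.3586, 0.0766]
tool_rot: [0.0, 0.694, 0.72, 0.0]
contact_force: [-0.2, 0.2, -1.9]
gripper_width: 0.145
```

Request:
step_arm --pt "0 0 -0.003 0 0 0 255" --pt "0 0 -0.006 0 0 0 255" --pt "0 0 -0.006 0 0 0 255"

```text
time: 22.75
tool_pos: [0.6271, -0.3584, 0.0733]
tool_rot: [-0.0, 0.694, 0.72, 0.0]
contact_force: [0.5, -0.2, -2.0]
gripper_width: 0.145
```

Run:
```python
from fit import *
st(); c=grab("wrist","w10"); c=grab("side","d10"); a=c["img"][140:240,270:400]; cv2.imwrite("pics/d10z.png",cv2.resize(a,(780,600),interpolation=cv2.INTER_CUBIC)[:,:,::-1])
```

```text
t 22.75 tcp [ 0.6271 -0.3584  0.0733] jawdir deg 2.18 zax [-0.  0. -1.] F [ 0.5 -0.2 -2. ] w 0.145 j6 -0.66
```

View pics/w10.png

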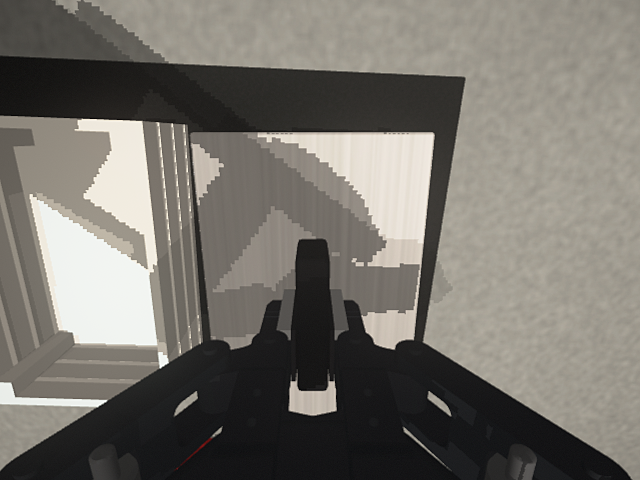

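View pics/d10z.png

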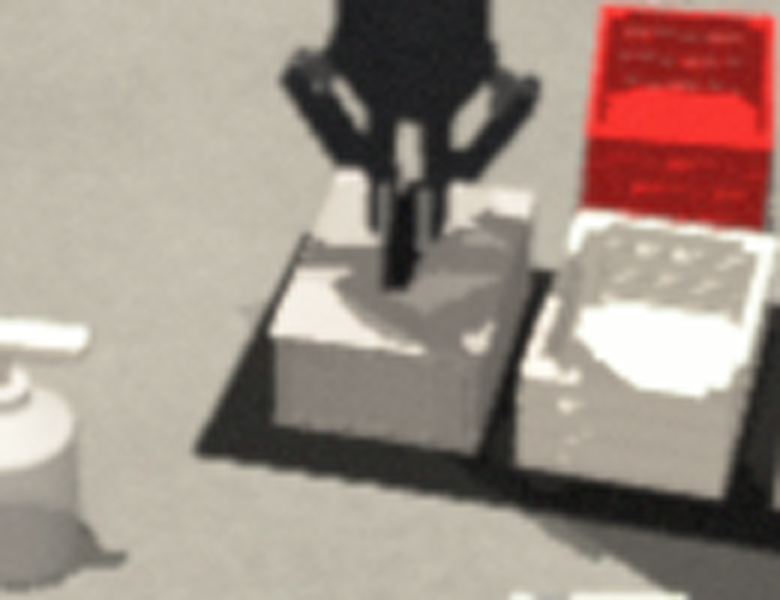

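Request:
step_arm --pt "0 0 -0.002 0 0 0 255" --pt "0 0 -0.004 0 0 0 255" --pt "0 0 -0.004 0 0 0 255"

```text
time: 23.15
tool_pos: [0.6273, -0.3586, 0.0725]
tool_rot: [0.0, 0.693, 0.72, -0.0]
contact_force: [-2.6, 0.7, 4.1]
gripper_width: 0.146
```

Request:
step_arm --pt "0 0 -0.002 0 0 0 255" --pt "0 0 -0.004 0 0 0 255" --pt "0 0 -0.004 0 0 0 255"

```text
time: 23.45
tool_pos: [0.6273, -0.3586, 0.0725]
tool_rot: [0.0, 0.693, 0.72, -0.0]
contact_force: [-7.1, 4.0, 11.8]
gripper_width: 0.142
```

Request:
step_arm --pt "0 0 0.004 0 0 0 255" --pt "0 0 0.004 0 0 0 150" --pt "0 0 0.004 0 0 0 130" --pt "0 0 0.004 0 0 0 130" --pt "0 0 0.02 0 0 0 130" --pt "0 0 0.1 0 0 0 130" --pt "-0.06 0.08 0.16 0 0 0 105" --pt "-0.12 0.18 0.16 0 0 0 105" --pt "-0.18 0.28 0.16 0 0 0 105" --pt "-0.24 0.36 0.16 0 0 0 105"

```text
time: 24.45
tool_pos: [0.5202, -0.1966, 0.1503]
tool_rot: [0.001, 0.694, 0.72, 0.0]
contact_force: [-0.1, 0.5, 0.3]
gripper_width: 0.587
```

Run:
```python
from fit import *
st(); c=grab("wrist","w11"); c=grab("side","d11"); a=c["img"][140:240,270:400]; cv2.imwrite("pics/d11z.png",cv2.resize(a,(780,600),interpolation=cv2.INTER_CUBIC)[:,:,::-1])
c=grab("scene","s11");cv2.imwrite("pics/s11z.png",rect(c,.526,.726,-.457,-.257,.060,3000)[:,:,::-1])
cv2.imwrite("pics/s11o.png",rect(c,.38,.68,-.2,.2,.0,1500)[:,:,::-1])
```

```text
t 24.45 tcp [ 0.5202 -0.1966  0.1503] jawdir deg 2.17 zax [ 0.002 -0.001 -1.   ] F [-0.1  0.5  0.3] w 0.587 j6 -0.53
```

View pics/w11.png

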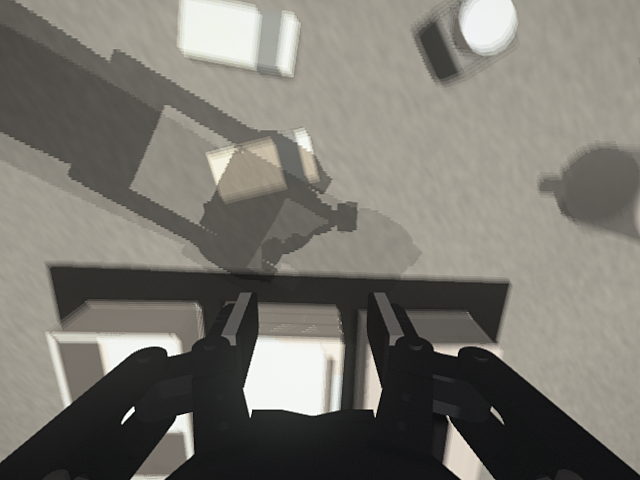

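View pics/d11z.png

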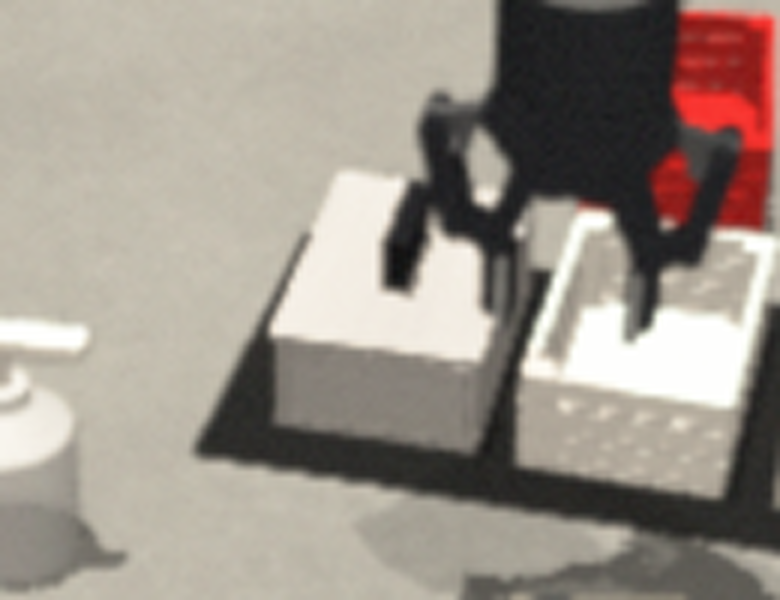

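View pics/s11z.png

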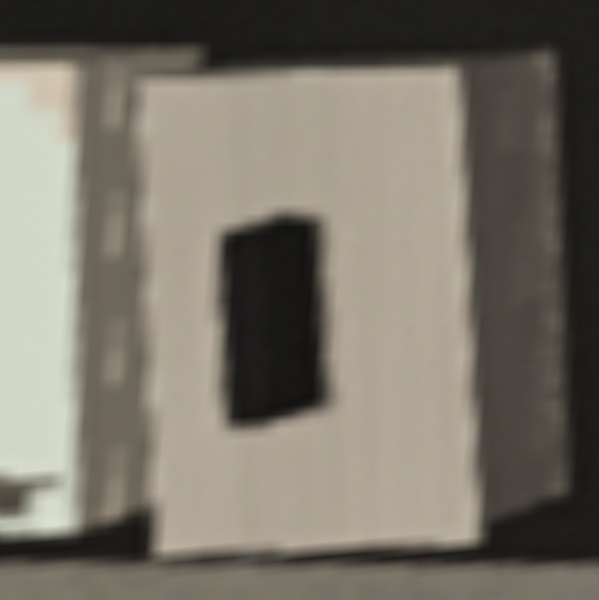

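Request:
step_arm --pt "-0.076 0.097 0 0 0 -0.1 60" --pt "-0.076 0.097 0 0 0 -0.2 60" --pt "-0.076 0.097 0 0 0 -0.3 60" --pt "-0.076 0.097 0 0 0 -0.4 60" --pt "-0.076 0.097 0 0 0 -0.5 60" --pt "-0.076 0.097 0 0 0 -0.6 60" --pt "-0.076 0.097 0 0 0 -0.7 60" --pt "-0.076 0.097 0 0 0 -0.8 60" --pt "-0.076 0.097 0 0 0 -0.89 60" --pt "-0.076 0.097 0 0 0 -0.89 60"

```text
time: 25.6
tool_pos: [0.4838, -0.1504, 0.1503]
tool_rot: [0.001, 0.991, 0.136, 0.001]
contact_force: [0.9, 0.0, -0.4]
gripper_width: 0.759
```

```bash
cat >> fit.py <<'E'
def sil(c,xy,yaw,dx=None):
    pass
def zoom(c,xy,z,name,half=.06,px=5000):
    x,y=xy; cv2.imwrite(f"pics/{name}.png",rect(c,x-half,x+half,y-half,y+half,z,px)[:,:,::-1])
E
python3 - <<'E'
from fit import *
st(); c=grab("wrist","w12"); print(blob(c,(.482,-.148),.022,"white",half=.055))
zoom(c,(.482,-.148),.022,"w12r")
for d in eyes.pinpoint("carton1","wrist"): print(d["p"],unproj(c,d["uv"],0.003))
E
```

```text
t 25.6 tcp [ 0.4838 -0.1504  0.1503] jawdir deg -74.33 zax [ 0.002 -0.001 -1.   ] F [ 0.9  0.  -0.4] w 0.759 j6 0.85
[(0.5156, -0.1389, 36.8, 10.4, np.float32(-74.6)), (0.4622, -0.154, 37.2, 34.8, np.float32(15.3)), (0.4943, -0.153, 28.6, 13.3, np.float32(76.8))]
0.96 [[ 0.46492471 -0.06064905  0.003     ]]
0.9 [[ 0.48180349 -0.15018698  0.003     ]]
```

View pics/w12.png

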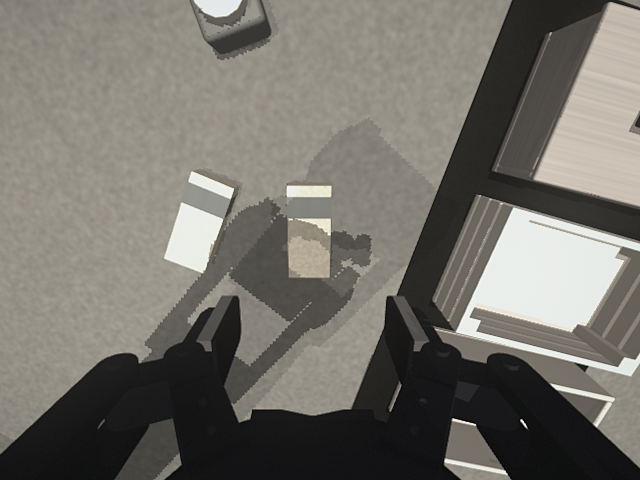

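View pics/w12r.png

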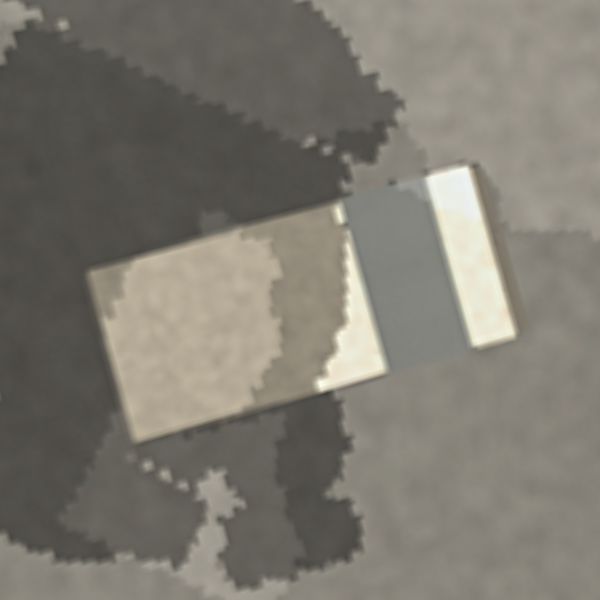

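Request:
step_arm --pt "-0.002 0.003 -0.1 0 0 0 60" --pt "-0.002 0.003 -0.2 0 0 0 60" --pt "-0.002 0.003 -0.284 0 0 0 60" --pt "-0.002 0.003 -0.284 0 0 0 60" --pt "-0.002 0.003 -0.284 0 0 0 255" --pt "-0.002 0.003 -0.284 0 0 0 255" --pt "-0.002 0.003 -0.284 0 0 0 255" --pt "-0.002 0.003 -0.284 0 0 0 255" --pt "-0.002 0.003 -0.284 0 0 0 255"

```text
time: 26.6
tool_pos: [0.4845, -0.1492, 0.0108]
tool_rot: [0.002, 0.991, 0.137, 0.003]
contact_force: [-0.1, -1.0, 6.8]
gripper_width: 0.396
```

Request:
step_arm --pt "0 0 0.1 0 0 0 255" --pt "0 0 0.2 0 0 -0.05 255" --pt "0.01 -0.09 0.24 0 0 -0.1 255" --pt "0.015 -0.18 0.24 0 0 -0.178 255" --pt "0.02 -0.27 0.24 0 0 -0.178 255" --pt "0.025 -0.36 0.24 0 0 -0.178 255" --pt "0.029 -0.44 0.24 0 0 -0.178 255" --pt "0.029 -0.484 0.24 0 0 -0.178 255" --pt "0.029 -0.484 0.24 0 0 -0.178 255" --pt "0.029 -0.484 0.24 0 0 -0.178 255"

```text
time: 27.6
tool_pos: [0.4962, -0.3899, 0.1279]
tool_rot: [0.0, 1.0, 0.003, 0.0]
contact_force: [-0.1, 0.1, -0.7]
gripper_width: 0.402
```

Run:
```python
from fit import *
st(); c=grab("wrist","w13")
```

```text
t 27.6 tcp [ 0.4962 -0.3899  0.1279] jawdir deg -89.64 zax [ 0.001 -0.    -1.   ] F [-0.1  0.1 -0.7] w 0.402 j6 0.78
```

View pics/w13.png

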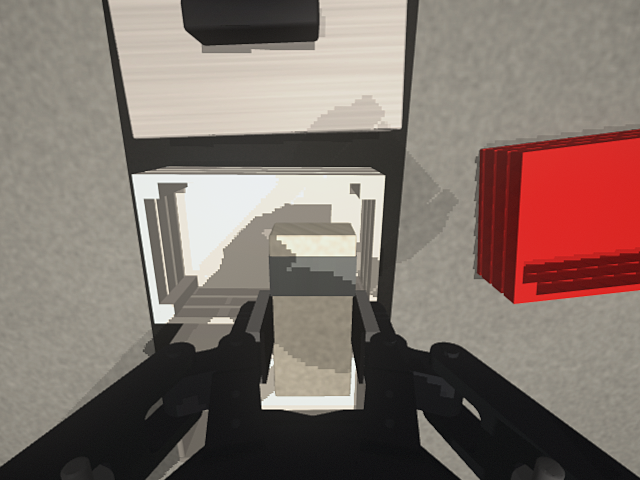

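Run:
```python
from fit import *
c=grab("wrist"); print(unproj(c,[[133,175],[386,173]],.059).round(4)); print(unproj(c,[[270,234],[356,234]],.139).round(4))
```

```text
[[ 0.5488 -0.2789  0.059 ]
 [ 0.5512 -0.4347  0.059 ]]
[[ 0.5348 -0.3724  0.139 ]
 [ 0.5351 -0.4071  0.139 ]]
```

Request:
step_arm --pt "0.006 -0.004 -0.1 0 0 0 255" --pt "0.006 -0.004 -0.18 0 0 0 255" --pt "0.006 -0.004 -0.208 0 0 0 255" --pt "0.006 -0.004 -0.208 0 0 0 255" --pt "0.006 -0.004 -0.208 0 0 0 140" --pt "0.006 -0.004 -0.208 0 0 0 128" --pt "0.006 -0.004 -0.208 0 0 0 128" --pt "0.006 -0.004 -0.1 0 0 0 128" --pt "0.006 -0.004 0 0 0 0 128" --pt "0.006 0.06 0.02 0 0 0 60"

```text
time: 28.7
tool_pos: [0.5023, -0.365, 0.1463]
tool_rot: [0.005, 1.0, 0.002, 0.005]
contact_force: [1.5, 1.2, 1.6]
gripper_width: 0.655
```

Request:
step_arm --pt "-0.008 0.09 0.024 0 0 -0.01 60" --pt "-0.016 0.18 0.024 0 0 -0.02 60" --pt "-0.024 0.27 0.024 0 0 -0.03 60" --pt "-0.032 0.36 0.024 0 0 -0.04 60" --pt "-0.04 0.45 0.024 0 0 -0.06 60" --pt "-0.05 0.53 0.024 0 0 -0.08 60" --pt "-0.068 0.6 0.024 0 0 -0.08 60" --pt "-0.068 0.6 0.024 0 0 -0.08 60" --pt "-0.068 0.6 0.024 0 0 -0.08 60"

```text
time: 29.6
tool_pos: [0.4656, -0.0597, 0.1502]
tool_rot: [0.0, 0.998, -0.056, 0.001]
contact_force: [0.7, -0.5, 0.4]
gripper_width: 0.767
```

Run:
```python
from fit import *
st(); c=grab("wrist","w14"); zoom(c,(.466,-.06),.022,"w14r")
for d in eyes.pinpoint("carton1","wrist"): print(d["p"],unproj(c,d["uv"],0.003))
```

```text
t 29.6 tcp [ 0.4656 -0.0597  0.1502] jawdir deg -96.39 zax [ 0.002 -0.001 -1.   ] F [ 0.7 -0.5  0.4] w 0.767 j6 1.4
0.9 [[ 0.46442386 -0.06056132  0.003     ]]
0.7 [[0.6270087  0.15238547 0.003     ]]
```

View pics/w14.png

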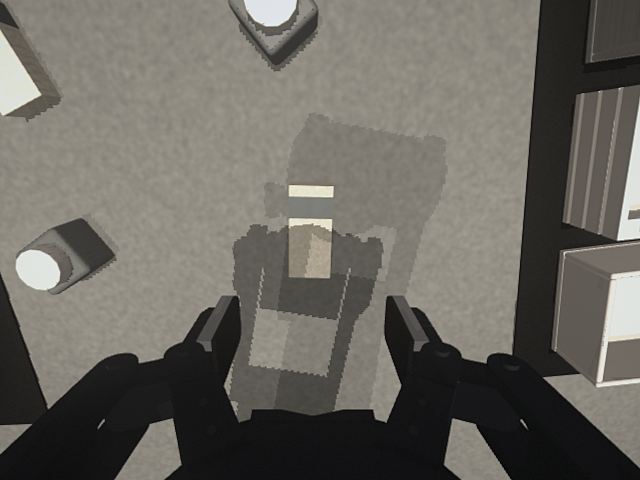

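View pics/w14r.png

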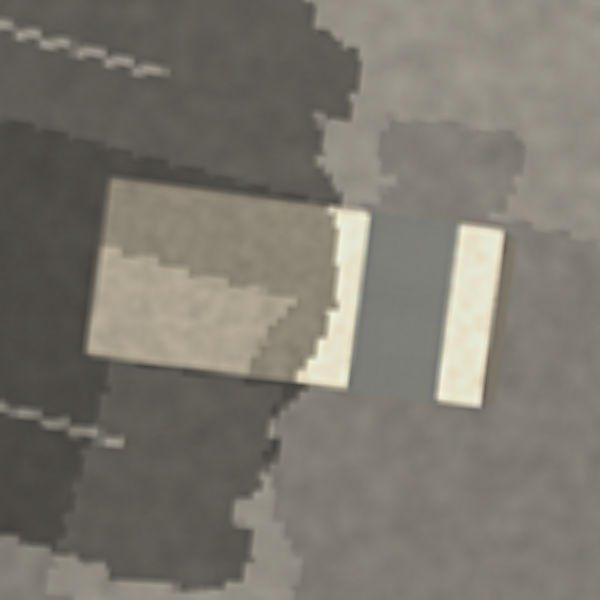

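Request:
step_arm --pt "-0.002 0.002 -0.1 0 0 0 60" --pt "-0.002 0.002 -0.2 0 0 0 60" --pt "-0.002 0.002 -0.284 0 0 0 60" --pt "-0.002 0.002 -0.284 0 0 0 60" --pt "-0.002 0.002 -0.284 0 0 0 255" --pt "-0.002 0.002 -0.284 0 0 0 255" --pt "-0.002 0.002 -0.284 0 0 0 255" --pt "-0.002 0.002 -0.284 0 0 0 255" --pt "-0.002 0.002 -0.284 0 0 0 255"

```text
time: 30.6
tool_pos: [0.4671, -0.0599, 0.0106]
tool_rot: [0.001, 0.998, -0.056, 0.003]
contact_force: [0.0, -0.6, 5.7]
gripper_width: 0.401
```

Request:
step_arm --pt "0 0 0.1 0 0 0 255" --pt "0 0 0.2 0 0 0.03 255" --pt "0.01 -0.09 0.24 0 0 0.06 255" --pt "0.02 -0.18 0.24 0 0 0.088 255" --pt "0.03 -0.27 0.24 0 0 0.088 255" --pt "0.04 -0.36 0.24 0 0 0.088 255" --pt "0.055 -0.45 0.24 0 0 0.088 255" --pt "0.066 -0.524 0.24 0 0 0.088 255" --pt "0.066 -0.524 0.24 0 0 0.088 255" --pt "0.066 -0.524 0.24 0 0 0.088 255"

```text
time: 31.6
tool_pos: [0.4973, -0.3214, 0.128]
tool_rot: [0.0, 1.0, 0.009, 0.0]
contact_force: [-0.7, 0.0, -0.4]
gripper_width: 0.4
```

Run:
```python
from fit import *
st(); c=grab("wrist","w15")
```

```text
t 31.6 tcp [ 0.4973 -0.3214  0.128 ] jawdir deg -88.99 zax [ 0.001 -0.    -1.   ] F [-0.7  0.  -0.4] w 0.4 j6 0.85
```

View pics/w15.png

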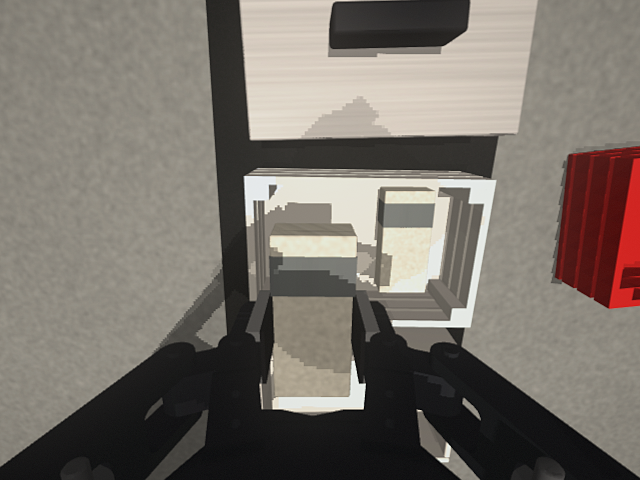

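Request:
step_arm --pt "0.004 0 -0.1 0 0 0 255" --pt "0.004 0 -0.18 0 0 0 255" --pt "0.004 0 -0.208 0 0 0 255" --pt "0.004 0 -0.208 0 0 0 255" --pt "0.004 0 -0.208 0 0 0 140" --pt "0.004 0 -0.208 0 0 0 128" --pt "0.004 0 -0.208 0 0 0 128" --pt "0.004 0 -0.1 0 0 0 128" --pt "0.004 0 0 0 0 0 128" --pt "0.02 0.06 0.03 0 0 0 60"

```text
time: 32.65
tool_pos: [0.5096, -0.295, 0.1498]
tool_rot: [0.004, 1.0, 0.008, 0.004]
contact_force: [0.9, 1.1, 1.2]
gripper_width: 0.652
```

Request:
step_arm --pt "0.023 0.09 0.014 0 0 0.02 60" --pt "0.047 0.18 0.014 0 0 0.04 60" --pt "0.07 0.27 0.014 0 0 0.06 60" --pt "0.095 0.36 0.014 0 0 0.1 60" --pt "0.12 0.45 0.014 0 0 0.15 60" --pt "0.14 0.54 0.014 0 0 0.198 60" --pt "0.165 0.63 0.014 0 0 0.198 60" --pt "0.19 0.72 0.014 0 0 0.198 60" --pt "0.215 0.81 0.014 0 0 0.198 60" --pt "0.237 0.893 0.014 0 0 0.198 60"

```text
time: 33.65
tool_pos: [0.6263, 0.1579, 0.1503]
tool_rot: [0.0, 0.988, 0.158, 0.001]
contact_force: [0.2, -0.4, -0.1]
gripper_width: 0.766
```

Request:
step_arm --pt "0 0 0 0 0 0 60" --pt "0 0 0 0 0 0 60" --pt "0 0 0 0 0 0 60"

```text
time: 33.95
tool_pos: [0.6257, 0.155, 0.1496]
tool_rot: [0.0, 0.988, 0.157, 0.0]
contact_force: [-0.7, -0.3, 0.3]
gripper_width: 0.761
```

Run:
```python
from fit import *
st(); c=grab("wrist","w16"); zoom(c,(.626,.155),.022,"w16r")
for d in eyes.pinpoint("carton1","wrist"): print(d["p"],unproj(c,d["uv"],0.003))
```

```text
t 33.95 tcp [0.6257 0.155  0.1496] jawdir deg -71.93 zax [ 0. -0. -1.] F [-0.7 -0.3  0.3] w 0.761 j6 1.38
0.86 [[0.62689463 0.15719303 0.003     ]]
```

View pics/w16.png

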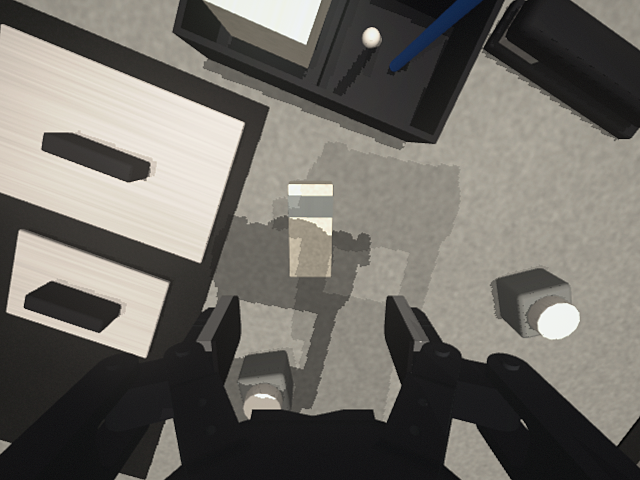

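View pics/w16r.png

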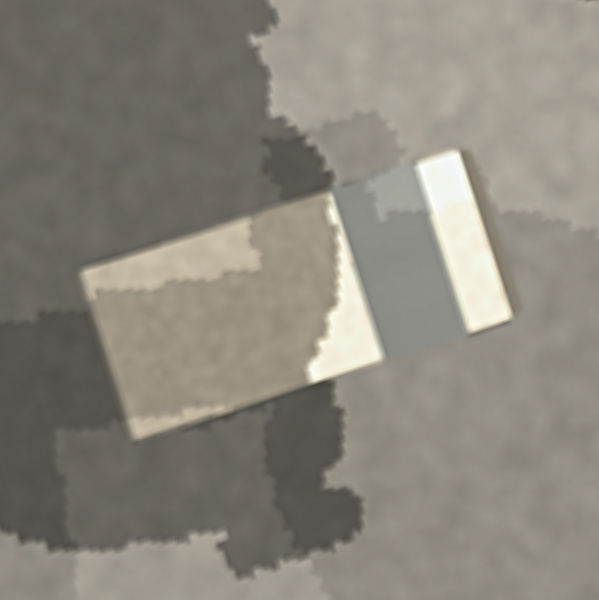

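Request:
step_arm --pt "-0.002 0.002 -0.1 0 0 0 60" --pt "-0.002 0.002 -0.2 0 0 0 60" --pt "-0.002 0.002 -0.283 0 0 0 60" --pt "-0.002 0.002 -0.283 0 0 0 60" --pt "-0.002 0.002 -0.283 0 0 0 255" --pt "-0.002 0.002 -0.283 0 0 0 255" --pt "-0.002 0.002 -0.283 0 0 0 255" --pt "-0.002 0.002 -0.283 0 0 0 255" --pt "-0.002 0.002 -0.283 0 0 0 255"

```text
time: 34.95
tool_pos: [0.6276, 0.1569, 0.0118]
tool_rot: [0.0, 0.988, 0.157, 0.003]
contact_force: [-0.7, -1.0, 7.2]
gripper_width: 0.4
```

Request:
step_arm --pt "0 0 0.1 0 0 0 255" --pt "0 0 0.2 0 0 0 255" --pt "-0.02 -0.09 0.24 0 0 -0.03 255" --pt "-0.04 -0.18 0.24 0 0 -0.06 255" --pt "-0.06 -0.27 0.24 0 0 -0.1 255" --pt "-0.08 -0.36 0.24 0 0 -0.14 255" --pt "-0.1 -0.45 0.24 0 0 -0.19 255" --pt "-0.12 -0.54 0.24 0 0 -0.19 255" --pt "-0.14 -0.63 0.24 0 0 -0.19 255" --pt "-0.16 -0.72 0.24 0 0 -0.19 255"

```text
time: 35.95
tool_pos: [0.5445, -0.2052, 0.1293]
tool_rot: [0.001, 1.0, 0.016, 0.001]
contact_force: [1.1, -0.5, -0.4]
gripper_width: 0.402
```

Request:
step_arm --pt "-0.02 -0.09 0 0 0 0 255" --pt "-0.05 -0.18 0 0 0 0 255" --pt "-0.08 -0.26 0 0 0 0 255" --pt "-0.092 -0.308 0 0 0 0 255" --pt "-0.092 -0.308 0 0 0 0 255" --pt "-0.092 -0.308 0 0 0 0 255"

```text
time: 36.55
tool_pos: [0.4988, -0.3576, 0.1286]
tool_rot: [0.0, 1.0, 0.015, 0.001]
contact_force: [0.2, 1.3, -0.3]
gripper_width: 0.398
```

Run:
```python
from fit import *
st(); c=grab("wrist","w17")
```

```text
t 36.55 tcp [ 0.4988 -0.3576  0.1286] jawdir deg -88.29 zax [ 0.001 -0.    -1.   ] F [ 0.2  1.3 -0.3] w 0.398 j6 0.8
```

View pics/w17.png

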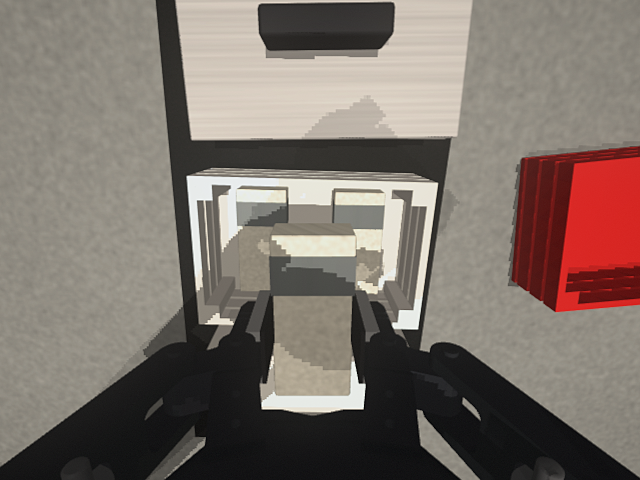

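Request:
step_arm --pt "0.003 0 -0.1 0 0 0 255" --pt "0.003 0 -0.15 0 0 0 255" --pt "0.003 0 -0.164 0 0 0 255" --pt "0.003 0 -0.164 0 0 0 255" --pt "0.003 0 -0.164 0 0 0 140" --pt "0.003 0 -0.164 0 0 0 128" --pt "0.003 0 -0.164 0 0 0 128" --pt "0.003 0 -0.08 0 0 0 128" --pt "0.003 0 0 0 0 0 128" --pt "0.02 0.06 0.04 0 0 0 60"

```text
time: 37.6
tool_pos: [0.5101, -0.331, 0.1536]
tool_rot: [0.003, 1.0, 0.014, 0.003]
contact_force: [0.6, 0.5, 1.1]
gripper_width: 0.65
```

Request:
step_arm --pt "0.04 0.09 0.044 0 0 0.1 0" --pt "0.08 0.18 0.044 0 0 0.2 0" --pt "0.12 0.27 0.044 0 0 0.3 0" --pt "0.16 0.36 0.044 0 0 0.4 0" --pt "0.2 0.45 0.044 0 0 0.42 0" --pt "0.238 0.548 0.044 0 0 0.42 0" --pt "0.238 0.548 0.044 0 0 0.42 0" --pt "0.238 0.548 0.044 0 0 0.42 0" --pt "0.238 0.548 0.044 0 0 0.42 0"

```text
time: 38.5
tool_pos: [0.6276, -0.0542, 0.1701]
tool_rot: [0.0, 0.946, 0.324, 0.0]
contact_force: [0.1, -0.0, -0.5]
gripper_width: 0.994
```

Run:
```python
from fit import *
st(); c=grab("wrist","w18"); zoom(c,(.627,-.052),.04,"w18r")
for d in eyes.pinpoint("bottle1","wrist"): print(d["p"],unproj(c,d["uv"],0.0))
```

```text
t 38.5 tcp [ 0.6276 -0.0542  0.1701] jawdir deg -52.17 zax [ 0.    -0.001 -1.   ] F [ 0.1 -0.  -0.5] w 0.994 j6 0.71
0.9 [[0.46717741 0.1503371  0.        ]]
0.84 [[ 0.62898112 -0.0522991   0.        ]]
```

View pics/w18.png

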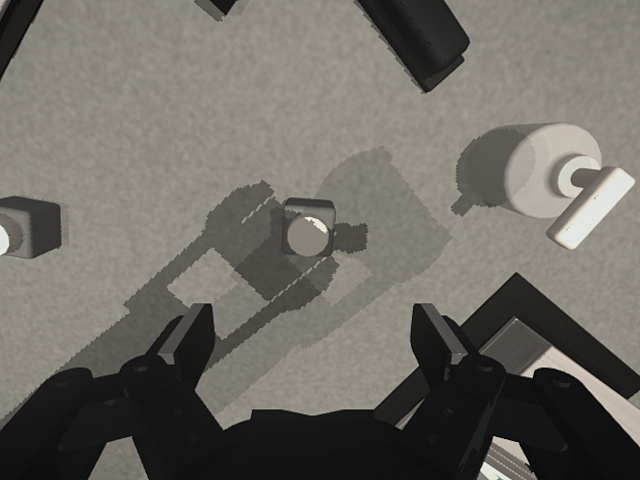

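View pics/w18r.png

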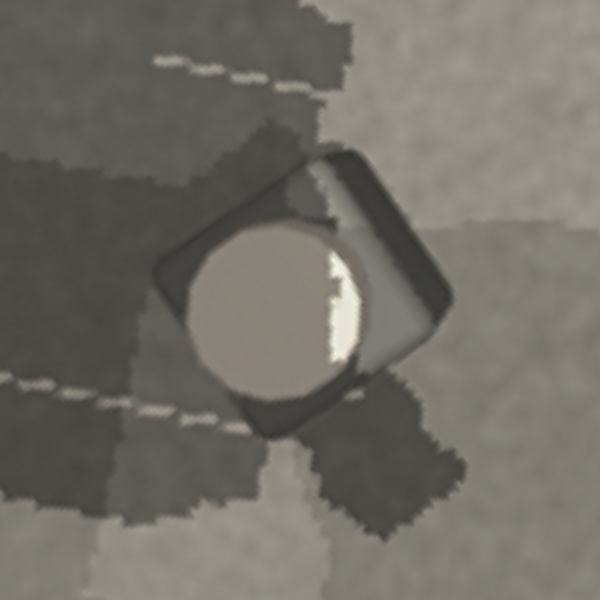

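Request:
step_arm --pt "-0.003 0.005 -0.1 0 0 -0.031 0" --pt "-0.003 0.005 -0.2 0 0 -0.031 0" --pt "-0.003 0.005 -0.28 0 0 -0.031 0" --pt "-0.003 0.005 -0.316 0 0 -0.031 0" --pt "-0.003 0.005 -0.316 0 0 -0.031 0" --pt "-0.003 0.005 -0.316 0 0 -0.031 255" --pt "-0.003 0.005 -0.316 0 0 -0.031 255" --pt "-0.003 0.005 -0.316 0 0 -0.031 255" --pt "-0.003 0.005 -0.316 0 0 -0.031 255" --pt "-0.003 0.005 -0.316 0 0 -0.031 255"

```text
time: 39.6
tool_pos: [0.6286, -0.0513, 0.0149]
tool_rot: [0.001, 0.953, 0.302, 0.002]
contact_force: [1.0, -0.7, 6.7]
gripper_width: 0.502
```

Request:
step_arm --pt "0 0 0.1 0 0 0 255" --pt "0 0 0.2 0 0 0.05 255" --pt "-0.055 -0.072 0.26 0 0 0.13 255" --pt "-0.11 -0.145 0.26 0 0 0.22 255" --pt "-0.165 -0.218 0.26 0 0 0.3 255" --pt "-0.22 -0.29 0.26 0 0 0.39 255" --pt "-0.275 -0.363 0.26 0 0 0.48 255" --pt "-0.33 -0.436 0.26 0 0 0.57 255" --pt "-0.385 -0.51 0.26 0 0 0.653 255" --pt "-0.44 -0.58 0.26 0 0 0.653 255"

```text
time: 40.6
tool_pos: [0.405, -0.3422, 0.1425]
tool_rot: [0.001, 0.698, 0.716, -0.0]
contact_force: [0.6, -0.8, -0.9]
gripper_width: 0.504
```

Request:
step_arm --pt "-0.055 -0.072 0 0 0 0 255" --pt "-0.077 -0.103 0 0 0 0 255" --pt "-0.077 -0.103 0 0 0 0 255" --pt "-0.077 -0.103 0 0 0 0 255"

```text
time: 41.0
tool_pos: [0.3677, -0.3921, 0.1419]
tool_rot: [0.0, 0.699, 0.715, 0.0]
contact_force: [0.6, 1.3, -2.0]
gripper_width: 0.506
```

Run:
```python
from fit import *
st(); c=grab("wrist","w19")
c=grab("scene");a=c["img"][150:310,180:340]; cv2.imwrite("pics/s19z.png",cv2.resize(a,(600,600),interpolation=cv2.INTER_CUBIC)[:,:,::-1])
```

```text
t 41.0 tcp [ 0.3677 -0.3921  0.1419] jawdir deg 1.28 zax [ 0.  0. -1.] F [ 0.6  1.3 -2. ] w 0.506 j6 -0.98
```

View pics/w19.png

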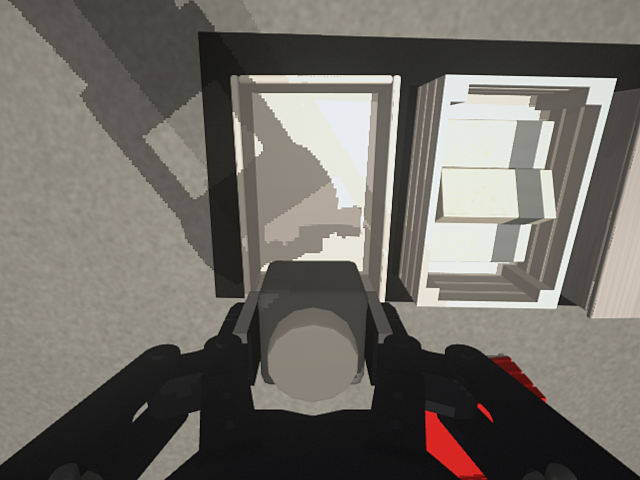

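View pics/s19z.png

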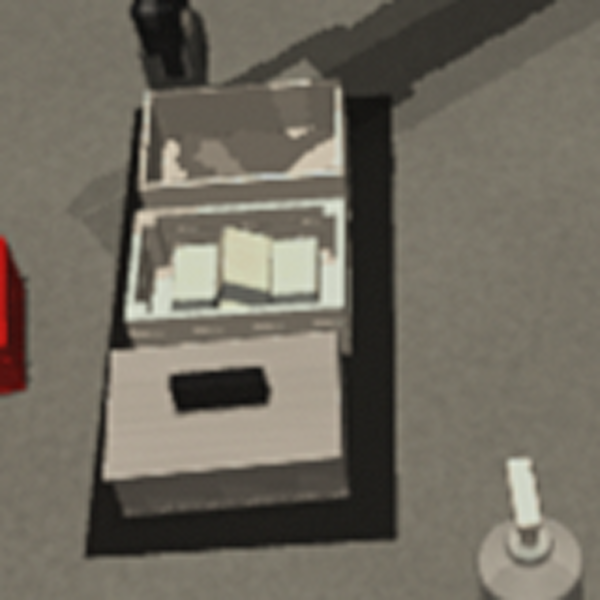

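Run:
```python
from fit import *
c=grab("wrist"); print(unproj(c,[[232,76],[400,76]],.059).round(4))
```

```text
[[ 0.3171 -0.2823  0.059 ]
 [ 0.4187 -0.2798  0.059 ]]
```

Request:
step_arm --pt "0.004 -0.004 -0.1 0 0 0 255" --pt "0.004 -0.004 -0.19 0 0 0 255" --pt "0.004 -0.004 -0.232 0 0 0 255" --pt "0.004 -0.004 -0.232 0 0 0 255" --pt "0.004 -0.004 -0.232 0 0 0 105" --pt "0.004 -0.004 -0.232 0 0 0 100" --pt "0.004 -0.004 -0.232 0 0 0 100" --pt "0.004 -0.004 -0.13 0 0 0 100" --pt "0.004 -0.004 -0.03 0 0 0 100" --pt "0.004 -0.004 0.06 0 0 0 100"

```text
time: 42.15
tool_pos: [0.3698, -0.3943, 0.1743]
tool_rot: [0.001, 0.699, 0.715, -0.0]
contact_force: [-0.4, -1.7, -0.2]
gripper_width: 0.609
```

Request:
step_arm --pt "0.02 0.095 0 0 0 0.04 0" --pt "0.04 0.19 0 0 0 0.08 0" --pt "0.06 0.285 0 0 0 0.12 0" --pt "0.08 0.38 0 0 0 0.17 0" --pt "0.1 0.475 0 0 0 0.21 0" --pt "0.12 0.57 0 0 0 0.25 0" --pt "0.14 0.665 0 0 0 0.3 0" --pt "0.16 0.76 0 0 0 0.3 0" --pt "0.18 0.855 0 0 0 0.3 0" --pt "0.194 0.95 0 0 0 0.3 0"

```text
time: 43.15
tool_pos: [0.4671, 0.0828, 0.1727]
tool_rot: [0.001, 0.522, 0.853, 0.001]
contact_force: [1.1, -0.2, -0.3]
gripper_width: 1.002
```

Request:
step_arm --pt "0 0.08 0 0 0 0 0" --pt "0 0.136 0 0 0 0 0" --pt "0 0.136 0 0 0 0 0" --pt "0 0.136 0 0 0 0 0" --pt "0 0.136 0 0 0 0 0"

```text
time: 43.65
tool_pos: [0.4668, 0.1479, 0.1719]
tool_rot: [0.0, 0.522, 0.853, -0.0]
contact_force: [0.3, 0.0, -0.0]
gripper_width: 0.998
```

Run:
```python
from fit import *
st(); c=grab("wrist","w20"); zoom(c,(.467,.149),.04,"w20r")
for d in eyes.pinpoint("bottle1","wrist"): print(d["p"],unproj(c,d["uv"],0.0))
```

```text
t 43.65 tcp [0.4668 0.1479 0.1719] jawdir deg 27.06 zax [ 0. -0. -1.] F [ 0.3  0.  -0. ] w 0.998 j6 -0.32
0.7 [[0.46618049 0.14802616 0.        ]]
```

View pics/w20.png

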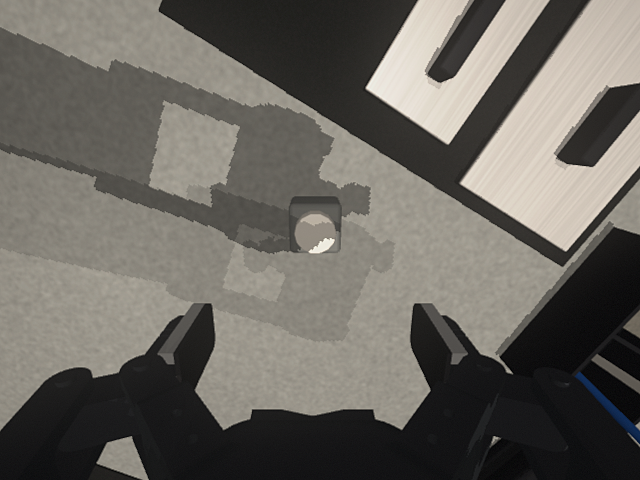

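View pics/w20r.png

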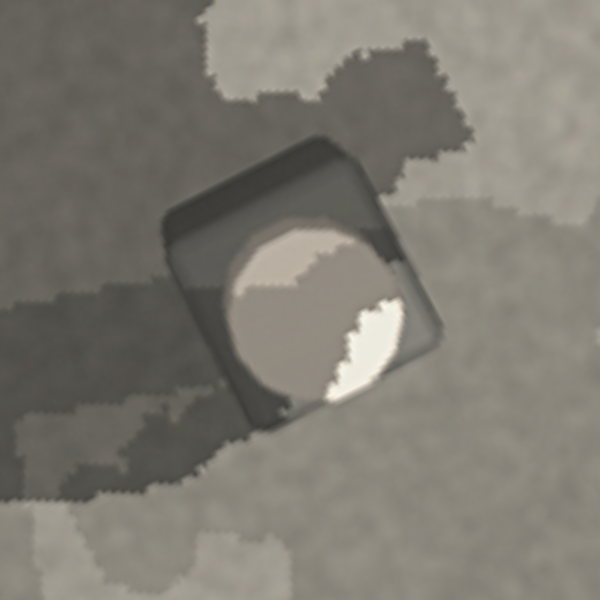

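Request:
step_arm --pt "0.001 0.006 -0.1 0 0 -0.023 0" --pt "0.001 0.006 -0.2 0 0 -0.023 0" --pt "0.001 0.006 -0.28 0 0 -0.023 0" --pt "0.001 0.006 -0.319 0 0 -0.023 0" --pt "0.001 0.006 -0.319 0 0 -0.023 0" --pt "0.001 0.006 -0.319 0 0 -0.023 255" --pt "0.001 0.006 -0.319 0 0 -0.023 255" --pt "0.001 0.006 -0.319 0 0 -0.023 255" --pt "0.001 0.006 -0.319 0 0 -0.023 255" --pt "0.001 0.006 -0.319 0 0 -0.023 255"

```text
time: 44.75
tool_pos: [0.4693, 0.1519, 0.0146]
tool_rot: [0.002, 0.536, 0.844, 0.001]
contact_force: [0.0, -1.3, 6.1]
gripper_width: 0.5
```

Request:
step_arm --pt "0 0 0.1 0 0 0 255" --pt "0 0 0.2 0 0 0 255" --pt "-0.01 -0.09 0.26 0 0 -0.05 255" --pt "-0.03 -0.185 0.26 0 0 -0.1 255" --pt "-0.05 -0.28 0.26 0 0 -0.15 255" --pt "-0.07 -0.375 0.26 0 0 -0.2 255" --pt "-0.09 -0.47 0.26 0 0 -0.25 255" --pt "-0.11 -0.565 0.26 0 0 -0.279 255" --pt "-0.13 -0.66 0.26 0 0 -0.279 255" --pt "-0.15 -0.755 0.26 0 0 -0.279 255"

```text
time: 45.75
tool_pos: [0.3914, -0.2276, 0.1427]
tool_rot: [0.001, 0.7, 0.714, 0.0]
contact_force: [1.4, -0.6, -1.3]
gripper_width: 0.501
```

Request:
step_arm --pt "-0.02 -0.09 0 0 0 0 255" --pt "-0.044 -0.193 0 0 0 0 255" --pt "-0.044 -0.193 0 0 0 0 255" --pt "-0.044 -0.193 0 0 0 0 255" --pt "-0.044 -0.193 0 0 0 0 255"

```text
time: 46.25
tool_pos: [0.3702, -0.3214, 0.142]
tool_rot: [-0.0, 0.7, 0.714, 0.0]
contact_force: [0.2, -0.7, -0.9]
gripper_width: 0.506
```

Run:
```python
from fit import *
st(); c=grab("wrist","w21")
c=grab("side");a=c["img"][140:260,290:450]; cv2.imwrite("pics/d21z.png",cv2.resize(a,(800,600),interpolation=cv2.INTER_CUBIC)[:,:,::-1])
```

```text
t 46.25 tcp [ 0.3702 -0.3214  0.142 ] jawdir deg 1.18 zax [-0.     0.001 -1.   ] F [ 0.2 -0.7 -0.9] w 0.506 j6 -0.89
```

View pics/w21.png

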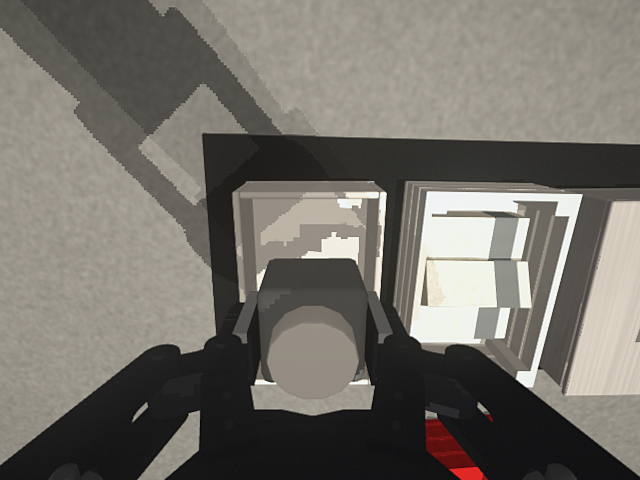

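View pics/d21z.png

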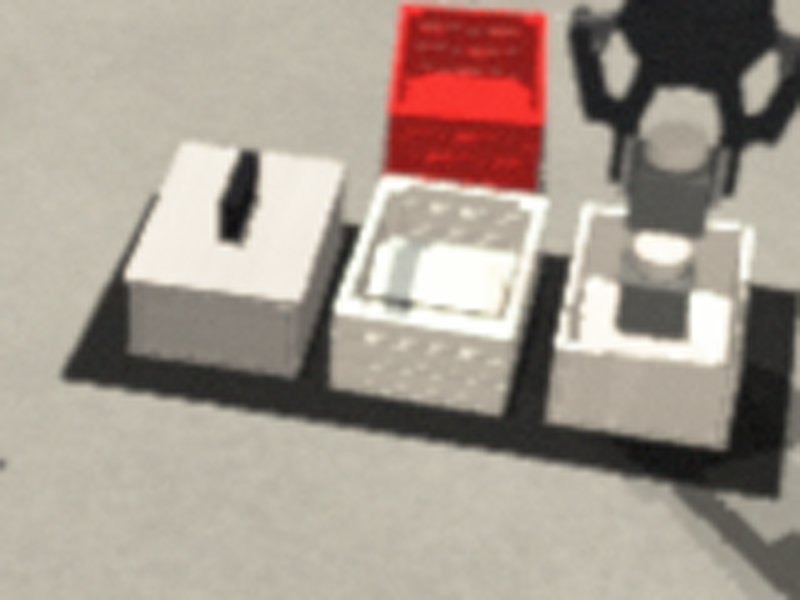

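Request:
step_arm --pt "0.001 0 -0.1 0 0 0 255" --pt "0.001 0 -0.19 0 0 0 255" --pt "0.001 0 -0.232 0 0 0 255" --pt "0.001 0 -0.232 0 0 0 255" --pt "0.001 0 -0.232 0 0 0 105" --pt "0.001 0 -0.232 0 0 0 100" --pt "0.001 0 -0.232 0 0 0 100" --pt "0.001 0 -0.13 0 0 0 100" --pt "0.001 0 -0.03 0 0 0 100" --pt "0.001 0 0.06 0 0 0 100"

```text
time: 47.35
tool_pos: [0.3708, -0.3222, 0.1749]
tool_rot: [0.001, 0.7, 0.714, -0.0]
contact_force: [-0.3, -1.4, -0.7]
gripper_width: 0.608
```

Request:
step_arm --pt "0.08 0.08 0.06 0 0 0 100" --pt "0.16 0.18 0.1 0 0 0 100" --pt "0.2 0.27 0.1 0 0 0 100" --pt "0.2 0.36 0.1 0 0 0 100" --pt "0.2 0.42 0.1 0 0 0 100" --pt "0.2 0.42 0.1 0 0 0 100" --pt "0.2 0.42 0.1 0 0 0 100"

```text
time: 48.05
tool_pos: [0.4709, -0.1114, 0.2228]
tool_rot: [0.001, 0.699, 0.715, 0.0]
contact_force: [-0.9, -0.6, -0.5]
gripper_width: 0.606
```

Run:
```python
from fit import *
st(); c=grab("wrist","w22")
c=grab("side","d22");a=c["img"][140:260,290:450]; cv2.imwrite("pics/d22z.png",cv2.resize(a,(800,600),interpolation=cv2.INTER_CUBIC)[:,:,::-1])
c=grab("scene","s22")
for n,z in dict(tray=.003,pump=0,stapler=0,organiser=0,spatula1=0,carton1=.03,bottle1=.008,cover1=.003).items():
    for k in ["scene","side"]:
        if k=="side": cc=grab("side")
        else: cc=grab("scene")
        print(n,k,[(np.round(unproj(cc,d["uv"],z)[0,:2],3).tolist(),round(d["p"],2)) for d in eyes.pinpoint(n,k) if d["p"]>.3])
```

```text
t 48.05 tcp [ 0.4709 -0.1114  0.2228] jawdir deg 1.32 zax [ 0.001 -0.001 -1.   ] F [-0.9 -0.6 -0.5] w 0.606 j6 -0.41
tray scene [([0.62, -0.357], 0.81)]
tray side [([0.633, -0.36], 0.88)]
pump scene [([0.768, -0.159], 0.81)]
pump side [([0.766, -0.143], 0.73)]
stapler scene [([0.804, 0.012], 0.89)]
stapler side [([0.802, 0.001], 0.77)]
organiser scene [([0.764, 0.181], 0.9)]
organiser side [([0.775, 0.188], 0.55)]
spatula1 scene []
spatula1 side []
carton1 scene [([0.519, -0.395], 0.54), ([0.523, -0.324], 0.52), ([0.513, -0.366], 0.51)]
carton1 side [([0.496, -0.379], 0.57), ([0.498, -0.351], 0.5), ([0.487, -0.285], 0.42)]
bottle1 scene [([0.379, -0.394], 0.48), ([0.371, -0.314], 0.47)]
bottle1 side [([0.369, -0.321], 0.69), ([0.367, -0.4], 0.57), ([0.493, -0.359], 0.43)]
cover1 scene [([0.589, -0.363], 0.98), ([0.632, 0.322], 0.78), ([0.505, 0.329], 0.62)]
cover1 side [([0.648, -0.438], 0.96), ([0.633, 0.326], 0.95), ([0.506, 0.332], 0.61)]
```

View pics/w22.png

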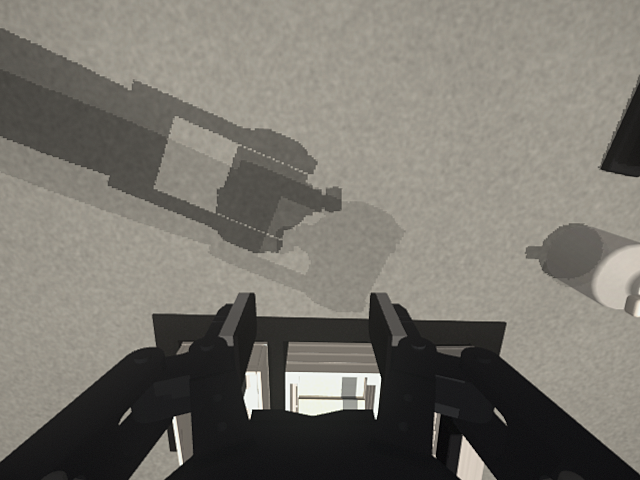

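View pics/d22z.png

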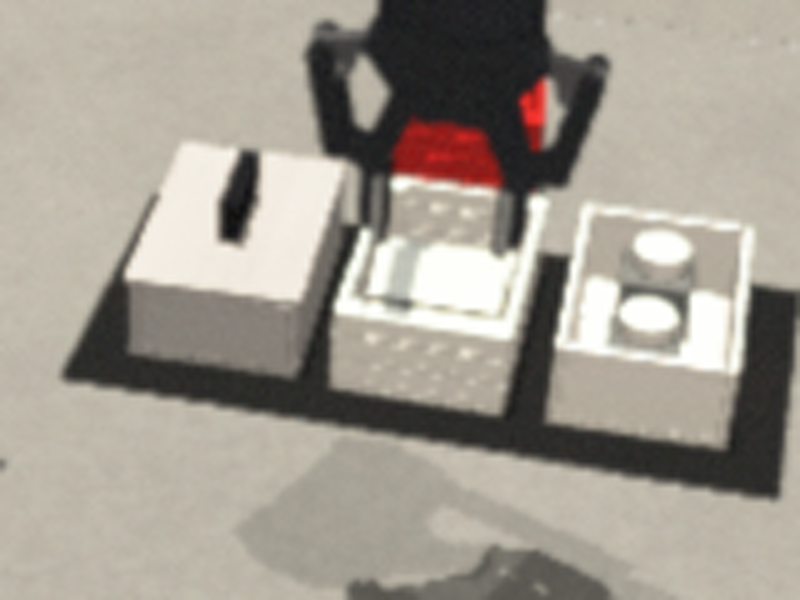

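View pics/s22.png

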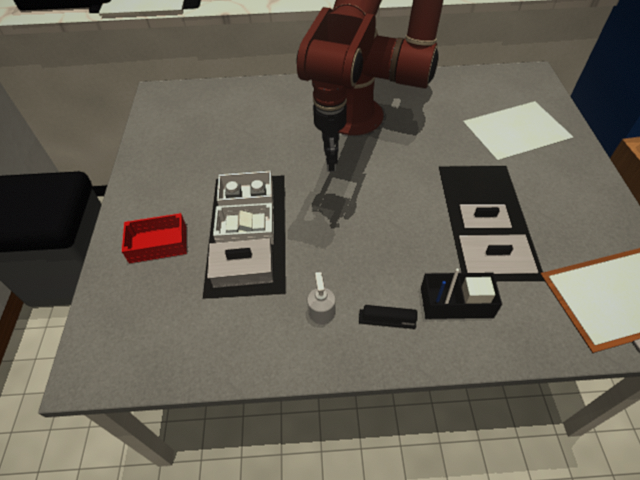

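Run:
```python
from fit import *
c=grab("side"); uv=np.array([[183,143],[347,162],[298,303],[127,280]])/5+[290,140]
P=unproj(c,uv,.060); print(P.round(4),P.mean(0).round(4))
c=grab("scene"); zoom(c,(.627,-.359),.060,"s23",half=.1,px=3000)
```

```text
[[ 0.6839 -0.4342  0.06  ]
 [ 0.5763 -0.4399  0.06  ]
 [ 0.5717 -0.2774  0.06  ]
 [ 0.6753 -0.2734  0.06  ]] [ 0.6268 -0.3562  0.06  ]
```

View pics/s23.png

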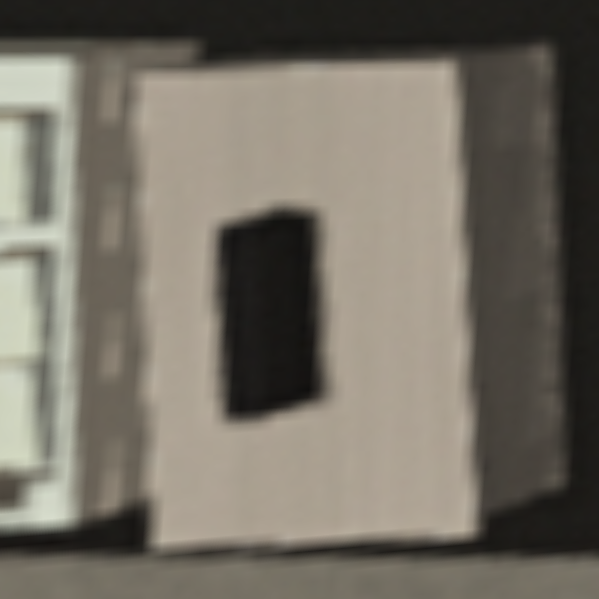

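Plate corners in both views fit a flat, centred cover at rim height. Handing in.

Run:
```python
from plant import manip
print(manip.job_done())
```

```text
the job is handed in; nothing more can be done
None
```

The counter is sorted and I handed the job in at about 48 s of the 210 s; the interface gives no verdict, so what follows rests on my own last checks.

- **Spatulas:** all three were lying in the steel tray when I last saw them, just before the cover went on. They cannot be seen now.
- **Cover:** the mid-size cover (I measured its plate at 108 x 160 mm) is on the tray. It met resistance at the height expected for sitting on the rim. In the side view the plate is centred within about 3 mm and looks flat at rim height; the overhead view looks the same.
- **Cartons:** all three are in the slatted basket, two flat on the floor and the third lying across them.
- **Bottles:** both stand upright in the solid-walled white bin.
- **Left alone:** the other two covers lie where they were. The pump, stapler and organiser look unmoved, and the robot is clear of everything.

**Disagreements in the last checks:**
- The trained network put the seated cover 35 to 80 mm off. I put this down to the height I assumed for it and trusted the plate corners and the contact height instead.
- The network's readings for the pump, stapler and organiser differed from the start by up to about 12 mm, and the side and overhead cameras disagree with each other by up to about 16 mm. I took this as measurement noise.

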